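# Tip out the returned boules and nest the empty tub

## Task

Check in the returned set of boules: the tub on the plywood riser is full and too heavy to lift, so take it by the tab on its back, rock it forward on its front bottom edge and let all six boules roll out into the wooden tray in front, slowly enough that none jumps out; do not lift that edge off the riser or slide it off the front while boules are in the tub. Then stack the empty tub gently in the spare tub, the same way round, so that it sits fully down and level, and let go. The spare tub stays standing where it is, and the disc cases, the scanner and the tape dispenser are left alone.

Things in the scene. Friction and masses are not known exactly. Their poses are not given: they have to be found in the camera images.
- tub: Full grey plastic tub on the riser, lip towards the tray: 0.6 kg plus six boules, 1.8 kg in all. Origin: centre of its flat base; z up, lip to its -x, back and grip tab to its +x. Base 130 (x) by 160 mm (y), solid 10 mm. Sides lean out 9 deg, 4 mm thick, rims level at z = 115 mm; a band 10 mm thick hangs outside each rim down to z = 79 mm (216 mm over all). Back leans out 15 deg to +x, 8 mm thick.
- tub_toe (a point): Middle of the full tub's front bottom edge, on which it rocks: (-65, 0, 0) mm in the tub's frame; 6 to 11 mm behind the riser's front edge, on rubber.
- tub_lip (a point): Middle of the full tub's pouring lip, (-140, 0, 85) mm in its frame. The front wall (4 mm) rises upright for 10 mm from the toe, then leans out 45 deg to this lip. With the tub rocked forward 45 deg this wall is level; the boules roll out at about 50 deg; all are out within 2 s at 55 deg if the last 10 deg are rocked slowly (3 deg/s).
- tub_grip (a point): Middle of the full tub's grip tab and of its 8 mm thickness: (98, 0, 140) mm in the tub's frame. The tab carries the back wall on in the same plane (leaning 15 deg to +x), 100 mm wide (y), from the rim at z = 115 up to z = 155 mm; free for 50 mm or more on both faces.
- spare_tub: The empty spare tub on the counter: exact twin of the full one, same frame, loose, 0.6 kg. A tub set in it the same way round rests with its bands on this one's rims, base 36 mm above this base, axes parallel; play is then 1.6 mm to each side, and its origin may lie from 1 mm behind (+x) to 30 mm before (-x) this one's. Its own tab stands 155 mm high.
- tray: Open wooden tray with a grey felt floor, fixed in front of the riser: 280 mm (x) by 320 mm (y), walls 90 mm high and 8 mm thick, floor 9 mm thick. Origin at the centre of its underside; its +x side is next to the riser.
- riser: Low plywood display riser with a rubber top, fixed: 200 mm (x) by 250 mm (y), 105 mm high. Origin under its centre on the counter; front edge (towards the tray) at its x = -100 mm.
- boule0_center (a point): Centre of boule 1 of 6: dark hardwood ball, 70 mm across, 0.2 kg.
- boule1_center (a point): Centre of boule 2 of 6: dark hardwood ball, 70 mm across, 0.2 kg.
- boule2_center (a point): Centre of boule 3 of 6: dark hardwood ball, 70 mm across, 0.2 kg.
- boule3_center (a point): Centre of boule 4 of 6: dark hardwood ball, 70 mm across, 0.2 kg.
- boule4_center (a point): Centre of boule 5 of 6: dark hardwood ball, 70 mm across, 0.2 kg.
- boule5_center (a point): Centre of boule 6 of 6: dark hardwood ball, 70 mm across, 0.2 kg.
- disc_stack: Bystander: flat stack of five disc cases, 190 by 135 mm, 75 mm high, loose. Origin at the centre of its underside.
- scanner: Bystander: bar-code scanner on a round 110 mm foot, 170 mm high, loose. Origin at the centre of its underside.
- tape_dispenser: Bystander: heavy black desk tape dispenser, 150 by 64 mm, 89 mm high, loose. Origin at the centre of its underside.
Not all that is in view belongs to the job. Leave any turquoise look-alike of the part that bears boule2_center alone.

How it is judged:
By the outcome, as a careful person would: the job done as asked, in the order asked, and still so for the second after the job is handed in, with the robot touching nothing.
It also fails if it takes over 58 s, if anything falls off the work surface, if the arm or the gripper's body presses on something with over 40 N, if the wrist force passes 120 N, or if a joint passes its speed limit or range.

## Robot

A 6-joint arm with a two-finger parallel gripper is mounted at the origin on the work surface. World frame = base frame: x ahead of the robot, y to its left, z up, the work surface at z = 0. Lengths are in m, angles in rad, forces in N, time in s.
With the tool pointing down it reaches from about 0.325 to 0.775 m from the base axis. Payload 5.5 kg.
Tool frame: the origin (TCP) lies between the finger pads; the fingertips stand 8 mm ahead of it and the grasp point (between the pads) lies 11 mm behind it (arm.finger_overhang is the distance from the TCP to the fingertips, in m); z points along the fingers, y is the line along which they close (so a half turn about z gives the same grasp; the last joint's range is limited). The gripper opens to 85 mm and grips with 20 to 120 N. Pads are 22 mm wide; open, the fingers measure 114 mm over their backs; the gripper's body (76 mm by 85 mm) begins 54 mm behind the grasp point. The pads swing forward as they close: fully open they stand 13 mm farther back than shut.
Start: joints at [1.182, 0.091, 1.231, -0, 1.82, -0.057], TCP at [0.195, 0.567, 0.239] pointing down, gripper open.
Joint ranges: [-2.87, 2.87], [-0.86, 2.18], [0.17, 2.46], [-1.51, 4.65], [0.06, 2.69], [-2.65, 2.65]. Speed limits (rad/s): [2.57, 2.57, 3.01, 3.14, 3.14, 3.14].

## Interface

Orientations are given as a unit quaternion [x, y, z, w].
In Python, from cell import get_state, get_image, camera_model, workorder, arm gives the robot as it stands.
- The arm moves only by the tool arm_command, never from a script. Its argument "steps" is a list of rows, each a list of 7 numbers: the turn, a rotation vector about the tool's x, y, z in rad, then the shift along the tool's x, y, z in mm, then the opening, from 0 (shut) to 1 (fully open). A call has 1 to 8 rows; each row is the pose to reach, as a shift and turn from the pose commanded when the call began, along the tool's axes at that moment; what a row does not reach only later rows make up. A row lasts 1/10 s, in which the tool goes at most 50 mm and 8.59 degrees, less where a joint would pass 70% of its speed; a pose out of reach is approached as far as the arm can. A call with a gripper value outside its range is refused whole. The fingers move at their own pace and stop on an object; "newtons" is the grip in N (left out, the last holds). Time passes only in rows, so rows that repeat a pose let the fingers close. It gives the time, the measured TCP pose, the force, the opening and the grip force at its end, in the units of the state.
- get_state(): the state, without advancing time (a new reading comes with each control period).
- get_image(name): name is "scene" or "side" or "wrist"; returns the picture (420x560x3 uint8, red, green, blue); there is no depth.
- camera_model(name): a dict with "camera_matrix" (3x3 intrinsics, pixels), "rvec" (rotation vector, rad) and "tvec" (3), from world to camera coordinates, as OpenCV has them; the wrist camera has in their place "hand_eye" (4x4, takes a point from camera to tool coordinates, whose origin is the TCP and whose axes are the flange's). Camera axes: x right, y down, z forward; pixel columns grow to the right and rows downward; lengths in m; the calibration is good to about 2 mm. A picture is of the moment at which its call begins: read the wrist's pose just before it. camera_model takes no time and is no camera call.
- workorder.close_job(): hands the job in; it is judged then, once.
The state is a dict: "clock": time; "joint_positions": joint angles; "qvel": joint speeds; "joint_torque": joint torques, N m; "tcp_pos": TCP position; "ee_rot": TCP orientation; "force": force on the tool from outside, world axes, zero at the start; "moment": the same for the moment, N m; "width": finger opening in m; "gripper_force": force on a finger pad.
Only numpy, scipy, OpenCV 4.12 (cv2) and the standard library are available. Lean on these libraries where they do the work, as an engineer would, in place of code of your own. Each camera call takes 0.05 s, during which the arm holds its last target. There are 200 camera calls.

## Working session

There is one attempt and no reset: what is moved stays moved. The work goes in short steps, Python scripts to look and compute and a tool call to move; the robot and the scene stay as the last step left them, time stands still between calls to the robot, and variables do not carry over. Pictures are saved under pics/ and viewed, at most 10 in all, crops included, and the job is handed in when it is done.

Besides the shell and the picture viewer there is one more tool, called after ">>>" by a JSON object that holds its "api" and its "payload", one argument or row to a line. arm_command: Moves the arm, as the interface text tells. Its arguments: {"type":"object","properties":{"steps":{"type":"array","items":{"type":"array","items":{"type":"number"}}},"newtons":{"type":"number"}},"required":["steps"]}

```bash
ls; mkdir -p pics; python3 - <<'E'
from cell import *
import cv2
s=get_state(); print(s)
for n in ("scene","side"):
    cv2.imwrite(f"pics/{n}0.png",get_image(n)[:,:,::-1]); print(n,camera_model(n))
print(camera_model("wrist"), [a for a in dir(arm) if a[0]!='_'])
E
```

```text
pics
{'clock': 0.0, 'joint_positions': array([ 1.18231292e+00,  9.18824979e-02,  1.23193588e+00,  2.37661046e-05,
        1.81979170e+00, -5.67023816e-02]), 'qvel': array([ 0.00069565,  0.00183664, -0.00042014, -0.00143216,  0.00041561,
        0.00022943]), 'joint_torque': array([ 1.29802382e-03, -4.58729732e+01, -4.18024778e+01,  1.27428748e-04,
        1.16784577e-02, -2.44961393e-05]), 'tcp_pos': array([0.19532728, 0.56702323, 0.23810847]), 'ee_rot': array([ 1.65127722e-01,  9.86271675e-01, -9.81284177e-04, -2.33918282e-04]), 'force': array([-0.19669336,  0.09666952, -1.2338257 ]), 'moment': array([-0.00416915,  0.00706378,  0.04312004]), 'gripper_force': 0.0, 'width': 0.08573122306355146}
scene {'camera_matrix': array([[459.1552226 ,   0.        , 275.14734944],
       [  0.        , 459.1552226 , 205.89096561],
       [  0.        ,   0.        ,   1.        ]]), 'rvec': array([ 1.97984647,  1.66499917, -0.54777273]), 'tvec': array([-0.08062252, -0.33185319,  1.75695632])}
side {'camera_matrix': array([[390.77531064,   0.        , 275.75943309],
       [  0.        , 390.77531064, 211.03494011],
       [  0.        ,   0.        ,   1.        ]]), 'rvec': array([ 2.25758346, -1.01790482,  0.3824445 ]), 'tvec': array([-0.36458677,  0.39946467,  0.91556442])}
{'camera_matrix': array([[349.88271231,   0.        , 281.87558775],
       [  0.        , 349.88271231, 210.80433073],
       [  0.        ,   0.        ,   1.        ]]), 'hand_eye': array([[-8.78574692e-04, -9.55134014e-01, -2.96172659e-01,
         7.64926457e-02],
       [ 9.99999577e-01, -9.19483678e-04, -1.16211100e-06,
        -2.39267225e-04],
       [-2.71215954e-04, -2.96172535e-01,  9.55134418e-01,
        -1.34940727e-01],
       [ 0.00000000e+00,  0.00000000e+00,  0.00000000e+00,
         1.00000000e+00]])} ['Unreachable', 'finger_overhang']
```

View pics/scene0.png

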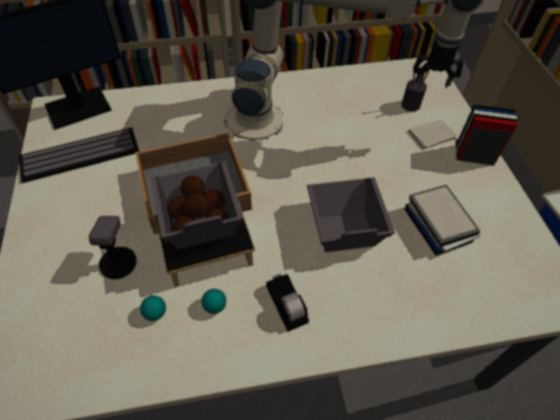

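View pics/side0.png

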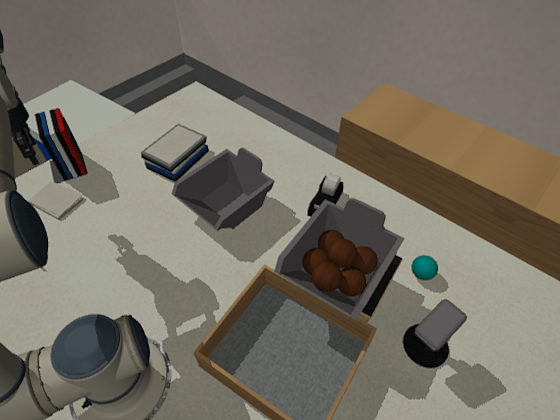

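The scene picture shows the tray around (190,180), with the full tub behind it at (197,212) and six brown boules in it. The spare tub is at (348,213), the tape dispenser at (288,300), the scanner at (112,250), the discs at (442,217), and turquoise decoys at (153,307) and (214,300). The side picture shows both tub tabs on the far (+x) side.

```bash
cat > h.py <<'E'
from cell import *
import numpy as np, cv2
from scipy.spatial.transform import Rotation as R
def cam(n, s=None):
    m=camera_model(n); K=m["camera_matrix"]
    if n=="wrist":
        s=s or get_state(); T=np.eye(4); T[:3,:3]=R.from_quat(s["ee_rot"]).as_matrix(); T[:3,3]=s["tcp_pos"]
        return K,T@m["hand_eye"]
    Rm=cv2.Rodrigues(m["rvec"])[0]; T=np.eye(4); T[:3,:3]=Rm.T; T[:3,3]=-Rm.T@m["tvec"]
    return K,T
def ray(c,px):
    K,T=c; d=np.linalg.inv(K)@[px[0],px[1],1.]; return T[:3,3],T[:3,:3]@d
def onz(c,px,z):
    o,d=ray(c,px); return o+d*(z-o[2])/d[2]
def proj(c,P):
    K,T=c; p=np.linalg.inv(T)@np.append(P,1); p=K@p[:3]; return p[:2]/p[2]
def tri(obs):
    A=0;b=0
    for c,px in obs:
        o,d=ray(c,px); d=d/np.linalg.norm(d); M=np.eye(3)-np.outer(d,d); A=A+M; b=b+M@o
    return np.linalg.solve(A,b)
def axes(q): return R.from_quat(q).as_matrix()
E
python3 - <<'E'
from h import *
np.set_printoptions(precision=3,suppress=True)
c=cam("scene")
for n,p,z in [("spare lipL",(308,185),.085),("spare lipR",(377,180),.085),("spare backR",(391,238),.1),("spare backL",(320,248),.1),("tray",(138,150),.09),("tray",(234,137),.09),("tray R",(248,188),.09),("riser",(172,268),.105),("riser",(252,247),.105),("tape",(288,300),.04),("scanner",(118,262),0),("disc",(442,217),.075),("tubtab",(220,238),.26),("tub c",(197,205),.22)]:
    print(n,onz(c,p,z))
E
```

```text
spare lipL [0.422 0.112 0.085]
spare lipR [0.438 0.334 0.085]
spare backR [0.666 0.3   0.1  ]
spare backL [0.665 0.092 0.1  ]
tray [ 0.183 -0.416  0.09 ]
tray [ 0.175 -0.093  0.09 ]
tray R [ 0.406 -0.077  0.09 ]
riser [ 0.662 -0.32   0.105]
riser [ 0.632 -0.097  0.105]
tape [ 0.778 -0.02   0.04 ]
scanner [ 0.551 -0.494  0.   ]
disc [0.605 0.488 0.075]
tubtab [ 0.69  -0.179  0.26 ]
tub c [ 0.548 -0.23   0.22 ]
```

>>> {"api": "arm_command", "payload": {
  "steps": [
    [0,0,-0.33,-300,-270,-70,1],
    [0,0,-0.33,-300,-270,-70,1],
    [0,0,-0.33,-300,-270,-70,1],
    [0,0,-0.33,-300,-270,-70,1],
    [0,0,-0.33,-300,-270,-70,1],
    [0,0,-0.33,-300,-270,-70,1],
    [0,0,-0.33,-300,-270,-70,1],
    [0,0,-0.33,-300,-270,-70,1]
  ]
}}

```text
clock: 0.9
tcp_pos: [0.3864, 0.2217, 0.3075]
ee_rot: [0.001, 1.0, -0.0, -0.0]
force: [1.0, 0.8, -0.0]
width: 0.0851
gripper_force: 0.0
```

>>> {"api": "arm_command", "payload": {
  "steps": [
    [0,0,0,0,0,0,1],
    [0,0,0,0,0,0,1]
  ]
}}

```text
clock: 1.1
tcp_pos: [0.3864, 0.2227, 0.3073]
ee_rot: [0.002, 1.0, 0.0, -0.0]
force: [-0.2, 0.6, 0.6]
width: 0.0853
gripper_force: 0.0
```

```bash
python3 - <<'E'
from h import *
np.set_printoptions(precision=4,suppress=True)
s=get_state(); im=get_image("wrist"); print(s["clock"],s["tcp_pos"],s["ee_rot"],s["joint_positions"])
print(axes(s["ee_rot"]))
np.savez("w1.npz",im=im,p=s["tcp_pos"],q=s["ee_rot"])
cv2.imwrite("pics/w1.png",cv2.convertScaleAbs(im[:,:,::-1],alpha=1.6,beta=15))
E
```

```text
1.1 [0.3864 0.2227 0.3073] [ 0.0025  1.      0.0002 -0.0002] [ 0.4463 -0.2937  1.4683  0.0005  1.9671 -1.1194]
[[-1.      0.005  -0.0003]
 [ 0.005   1.      0.0003]
 [ 0.0003  0.0003 -1.    ]]
```

View pics/w1.png

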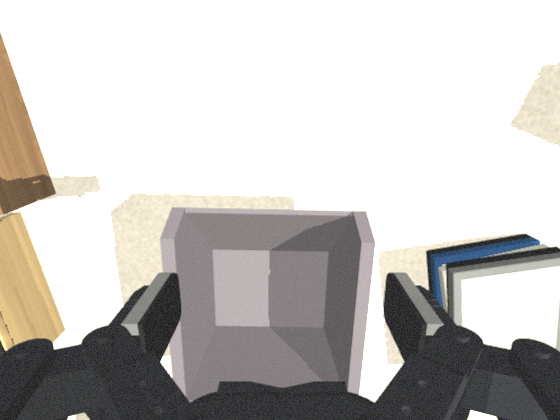

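The wrist view shows the spare tub's lip at row 210 (columns 175–367) and the discs on the right. The gripper hides the tub's back, so I'm turning the tool 90°, which is also the grasp orientation.

>>> {"api": "arm_command", "payload": {
  "steps": [
    [0,0,0.15,-22,-20,-12,1],
    [0,0,0.3,-45,-40,-25,1],
    [0,0,0.45,-65,-60,-35,1],
    [0,0,0.6,-85,-75,-45,1],
    [0,0,0.75,-105,-90,-55,1],
    [0,0,0.9,-125,-105,-65,1],
    [0,0,1.05,-145,-125,-75,1],
    [0,0,1.2,-165,-140,-80,1]
  ]
}}

```text
clock: 1.95
tcp_pos: [0.5513, 0.0848, 0.3877]
ee_rot: [0.567, 0.824, 0.0, -0.0]
force: [1.0, 0.5, -0.7]
width: 0.0855
gripper_force: 0.0
```

>>> {"api": "arm_command", "payload": {
  "steps": [
    [0,0,0.15,0,0,0,1],
    [0,0,0.3,0,0,0,1],
    [0,0,0.37,0,0,0,1],
    [0,0,0.37,0,0,0,1],
    [0,0,0.37,0,0,0,1]
  ]
}}

```text
clock: 2.45
tcp_pos: [0.5506, 0.085, 0.3869]
ee_rot: [0.706, 0.708, -0.0, -0.0]
force: [-0.6, 0.4, -0.3]
width: 0.0855
gripper_force: 0.0
```

```bash
python3 - <<'E'
from h import *
np.set_printoptions(precision=4,suppress=True)
s=get_state(); im=get_image("wrist"); print(s["clock"],s["tcp_pos"],s["ee_rot"],s["joint_positions"])
print(axes(s["ee_rot"]))
np.savez("w2.npz",im=im,p=s["tcp_pos"],q=s["ee_rot"])
cv2.imwrite("pics/w2.png",cv2.convertScaleAbs(im[:,:,::-1],alpha=1.3,beta=10))
E
```

```text
2.45 [0.5506 0.085  0.3869] [ 0.7058  0.7084 -0.0003 -0.0004] [0.0919 0.0604 0.9959 0.0002 2.0862 0.0883]
[[-0.0038  1.     -0.0009]
 [ 1.      0.0038  0.0001]
 [ 0.0001 -0.0009 -1.    ]]
```

View pics/w2.png

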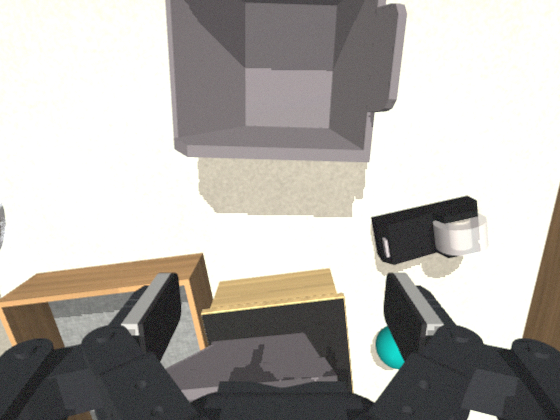

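The spare tub is cut off at the top of this view, with its tab at (392,60). I'll shift to y≈0.17 for one picture, then over to the full tub for another.

>>> {"api": "arm_command", "payload": {
  "steps": [
    [0,0,0,45,0,0,1],
    [0,0,0,80,0,0,1],
    [0,0,0,80,0,0,1],
    [0,0,0,80,0,0,1]
  ]
}}

```text
clock: 2.9
tcp_pos: [0.5506, 0.1642, 0.3871]
ee_rot: [0.706, 0.708, -0.0, -0.0]
force: [-1.2, -0.7, 0.3]
width: 0.0854
gripper_force: 0.0
```

```bash
cat > snap.py <<'E'
import sys
from h import *
np.set_printoptions(precision=4,suppress=True)
n=sys.argv[1]
s=get_state(); im=get_image("wrist"); print(s["clock"],s["tcp_pos"],s["ee_rot"],s["joint_positions"],s["force"])
np.savez(n+".npz",im=im,p=s["tcp_pos"],q=s["ee_rot"])
cv2.imwrite(f"pics/{n}.png",cv2.convertScaleAbs(im[:,:,::-1],alpha=1.2,beta=10))
E
python3 snap.py w3
```

```text
2.9 [0.5506 0.1642 0.3871] [ 0.7063  0.7079 -0.0003 -0.    ] [ 0.2308  0.109   0.9441 -0.0003  2.0892  0.2284] [-1.1655 -0.6972  0.2753]
```

>>> {"api": "arm_command", "payload": {
  "steps": [
    [0,0,0,-50,0,-10,1],
    [0,0,0,-100,0,-20,1],
    [0,0,0,-150,0,-30,1],
    [0,0,0,-200,0,-40,1],
    [0,0,0,-250,0,-50,1],
    [0,0,0,-300,0,-60,1],
    [0,0,0,-350,0,-60,1],
    [0,0,0,-400,0,-60,1]
  ]
}}

```text
clock: 3.75
tcp_pos: [0.5492, -0.234, 0.4486]
ee_rot: [0.708, 0.706, 0.0, 0.001]
force: [1.2, -0.5, 0.1]
width: 0.0858
gripper_force: 0.0
```

>>> {"api": "arm_command", "payload": {
  "steps": [
    [0,0,0,-10,20,0,1],
    [0,0,0,-10,20,0,1],
    [0,0,0,-10,20,0,1],
    [0,0,0,-10,20,0,1]
  ]
}}

```text
clock: 4.15
tcp_pos: [0.5697, -0.2402, 0.4485]
ee_rot: [0.707, 0.707, 0.0, 0.001]
force: [-0.0, 0.6, 0.3]
width: 0.0852
gripper_force: 0.0
```

```bash
python3 snap.py w4; python3 -c "
import cv2,numpy as np
a=cv2.imread('pics/w3.png');b=cv2.imread('pics/w4.png')
cv2.imwrite('pics/w34.png',np.hstack([a[0:300,100:500],b[0:300,100:500]]))"
```

```text
4.15 [ 0.5697 -0.2402  0.4485] [0.7072 0.707  0.0002 0.0006] [-0.454   0.3253  0.5753  0.      2.2398 -0.4538] [-0.0019  0.5841  0.3256]
```

View pics/w34.png

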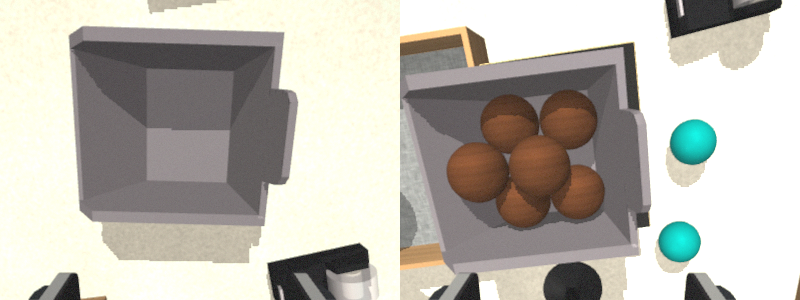

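Left panel (image x = crop+100): the spare tub's outer rim edges run (85,27)–(283,33) and (92,220)–(262,225), and the tab's outer edge (297,95)–(292,180). Right panel: the full tub is yawed by a few degrees, with its tab edge at (643,115)–(650,205) and six boules inside. Next I fit those edges at sub-pixel level.

```bash
cat > edges.py <<'E'
from h import *
def edge(im,p0,p1,half=6,n=60,sign=0):
    g=cv2.GaussianBlur(im,(0,0),0.8).astype(np.float32).sum(2)
    p0,p1=np.float32(p0),np.float32(p1); t=(p1-p0)/np.linalg.norm(p1-p0); nn=np.array([-t[1],t[0]])
    s=np.arange(-half,half+.01,.25); u=np.linspace(0,1,n)[:,None,None]
    P=(p0+u*(p1-p0))+s[None,:,None]*nn
    v=cv2.remap(g,P[...,0].astype(np.float32),P[...,1].astype(np.float32),cv2.INTER_LINEAR)
    d=np.gradient(v,axis=1); d=d*sign if sign else abs(d)
    Q=P[np.arange(n),d.argmax(1)].astype(np.float32)
    for _ in range(3):
        vx,vy,x,y=cv2.fitLine(Q,cv2.DIST_HUBER,0,.01,.01).ravel()
        r=abs((Q-[x,y])@[-vy,vx]); Q2=Q[r<max(1.,2*np.median(r))]; Q=Q2.astype(np.float32)
    a=np.array([x,y]);v=np.array([vx,vy])
    return a+v*((p0-a)@v), a+v*((p1-a)@v), len(Q), r.mean()
class S(dict): pass
def load(n):
    d=np.load(n+".npz"); return d["im"],cam("wrist",{"tcp_pos":d["p"],"ee_rot":d["q"]})
def yaw(a,b):
    d=b-a; return np.arctan2(d[1],d[0])
E
python3 - <<'E'
from edges import *
np.set_printoptions(precision=4,suppress=True)
for n,z0,E in [("w3",0,dict(A=((190,28),(375,33)),B=((196,220),(358,225)),C=((396,98),(392,178)))),
             ("w4",.105,dict(A=((115,76),(315,49)),B=((150,270),(330,253)),C=((343,118),(350,200))))]:
    im,c=load(n); L={}
    for k,(a,b) in E.items():
        p,q,m,r=edge(im,a,b); z=z0+(.154 if k=="C" else .115)
        L[k]=(onz(c,p,z),onz(c,q,z)); print(n,k,p,q,m,round(float(r),2),L[k][0],L[k][1])
    ya,yb=yaw(*L["A"]),yaw(*L["B"]); yc=yaw(*L["C"])
    yc=yc+np.pi/2 if yc<0 else yc-np.pi/2
    y=(ya+yb)/2; ex=np.array([np.cos(y),np.sin(y)]); ey=np.array([-ex[1],ex[0]])
    a=L["A"][0][:2]@ey; a2=(L["A"][1][:2])@ey; b=(L["B"][0][:2]+L["B"][1][:2])/2@ey
    A=(a+a2)/2; cx=(L["C"][0][:2]+L["C"][1][:2])/2@ex
    print("yaw deg",np.degrees([ya,yb,yc]),"width",A-b,"origin",ex*(cx-.106)+ey*(A+b)/2)
E
```

```text
w3 A [190.0728  25.651 ] [375.0501  31.3843] 60 0.3 [0.4533 0.3164 0.115 ] [0.6473 0.3112 0.115 ]
w3 B [195.9706 221.0404] [357.9826 225.6172] 60 0.24 [0.444  0.1003 0.115 ] [0.6436 0.0947 0.115 ]
w3 C [398.1391  98.2587] [388.5458 177.5822] 59 0.2 [0.6659 0.2439 0.154 ] [0.6637 0.1631 0.154 ]
yaw deg [-1.5301 -1.6332 -1.5643] width 0.21638079476974165 origin [0.5588 0.2053]
w4 A [114.6747  73.7756] [314.3531  44.5763] 60 0.32 [ 0.4072 -0.1379  0.22  ] [ 0.6    -0.1123  0.22  ]
w4 B [150.5362 274.9707] [330.2783 255.5799] 45 0.27 [ 0.4176 -0.3544  0.22  ] [ 0.6238 -0.3304  0.22  ]
w4 C [345.6051 117.8357] [350.7854 199.9505] 58 0.23 [ 0.6263 -0.1779  0.259 ] [ 0.6353 -0.2543  0.259 ]
yaw deg [7.5768 6.6449 6.7378] width 0.21775461900127324 origin [ 0.526 -0.232]
```

```bash
python3 - <<'E'
from edges import *
im,c=load("w4")
o=cv2.resize(cv2.convertScaleAbs(im[:,:,::-1],alpha=1.3,beta=25)[20:300,90:370],None,fx=2.1,fy=2.1,interpolation=cv2.INTER_CUBIC)
f=lambda p:tuple(int(round(v)) for v in (np.array(p)-[90,20]+.5)*2.1)
for a,b in [((114.67,73.78),(314.35,44.58)),((150.5,275),(330.3,255.6)),((345.6,117.8),(350.8,199.95))]: cv2.line(o,f(a),f(b),(0,255,0),1)
cv2.imwrite("pics/w4z.png",o)
E
```

```text
(no output)
```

View pics/w4z.png

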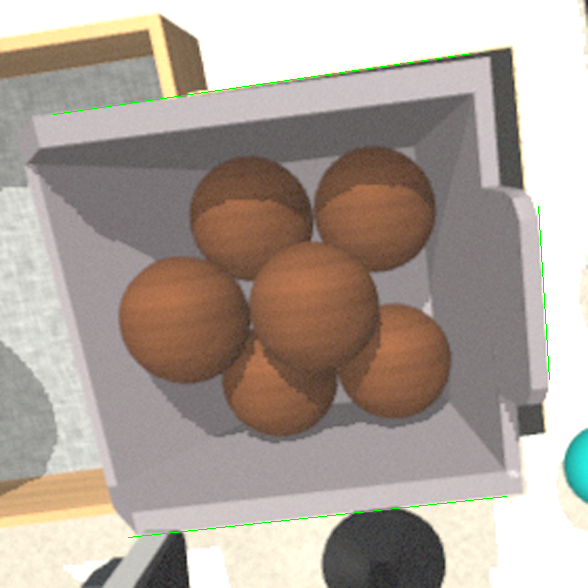

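Line A locked onto the riser's edge on its right part, while B and C sit on the tub. I'll refit A in a narrower band.

```bash
python3 - <<'E'
from edges import *
np.set_printoptions(precision=4,suppress=True)
im,c=load("w4"); L={}
for k,(a,b),z,h in [("A",((120,74),(310,49.5)),.22,2.5),("B",((165,273.5),(325,256)),.22,3),("C",((345.6,117.8),(350.8,199.9)),.259,3)]:
    p,q,m,r=edge(im,a,b,half=h); L[k]=(onz(c,p,z),onz(c,q,z)); print(k,p,q,m,round(float(r),2))
ya,yb=yaw(*L["A"]),yaw(*L["B"]); yc=yaw(*L["C"])+np.pi/2
y=(ya+yb+yc)/3; print(np.degrees([ya,yb,yc]))
ex=np.array([np.cos(y),np.sin(y)]); ey=np.array([-ex[1],ex[0]])
A=(L["A"][0]+L["A"][1])[:2]@ey/2; b=(L["B"][0]+L["B"][1])[:2]@ey/2; cx=(L["C"][0]+L["C"][1])[:2]@ex/2
o=ex*(cx-.106)+ey*(A+b)/2
print("width",A-b,"origin",o,"yaw",np.degrees(y))
# grasp target: tool z = -(sin15,0,cos15) tub, tool y=tub x-ish, tool x=tub y
s15,c15=np.sin(np.radians(15)),np.cos(np.radians(15))
Rt=np.array([[ex[0],ey[0],0],[ex[1],ey[1],0],[0,0,1]])
G=Rt@[.098,0,.140]+[*o,.105]
Z=Rt@[-s15,0,-c15]; X=Rt@[0,1,0]; Y=np.cross(Z,X); M=np.array([X,Y,Z]).T
t=G+.011*Z
print("grip",G,"tcp",t,"back 60mm",t-.06*Z)
s=get_state(); M0=axes(s["ee_rot"])
for back in (.07,0):
    d=M0.T@(t-back*Z-s["tcp_pos"]); print("rotvec",R.from_matrix(M0.T@M).as_rotvec(),"shift mm",d*1e3)
print("toe in tool mm",M.T@(Rt@[-.065,0,0]+[*o,.105]-t)*1e3, "toe",Rt@[-.065,0,0]+[*o,.105])
E
```

```text
A [119.8613  73.0212] [309.5256  46.1516] 46 0.31
B [164.9854 273.3635] [325.0211 256.1961] 52 0.27
C [345.5766 117.8015] [350.8169 199.8989] 59 0.21
[7.3456 6.6073 6.78  ]
width 0.21743984157596385 origin [ 0.526  -0.2323] yaw 6.910981106982713
grip [ 0.6233 -0.2205  0.245 ] tcp [ 0.6204 -0.2208  0.2344] back 60mm [ 0.6359 -0.219   0.2923]
rotvec [ 0.2631 -0.0149 -0.1199] shift mm [ 21.3313  68.4509 146.9796]
rotvec [ 0.2631 -0.0149 -0.1199] shift mm [ 19.2089  50.3515 214.5659]
toe in tool mm [   0.     -121.2112  166.4171] toe [ 0.4614 -0.2401  0.105 ]
```

>>> {"api": "arm_command", "payload": {
  "steps": [
    [0.13,-0.007,-0.058,10,34,50,0.6],
    [0.262,-0.015,-0.117,20,68,95,0.6],
    [0.262,-0.015,-0.117,20,68,145,0.6],
    [0.262,-0.015,-0.117,20,68,147,0.6],
    [0.262,-0.015,-0.117,20,68,147,0.6]
  ]
}}

```text
clock: 4.7
tcp_pos: [0.6389, -0.2193, 0.2921]
ee_rot: [0.657, 0.741, -0.1, -0.093]
force: [-0.9, -0.3, 0.4]
width: 0.0515
gripper_force: 0.0
```

```bash
cat > tgt.py <<'E'
from h import *
np.set_printoptions(precision=4,suppress=True)
def frame(o,yawdeg,z0):
    y=np.radians(yawdeg); return np.array([[np.cos(y),-np.sin(y),0],[np.sin(y),np.cos(y),0],[0,0,1]]),np.array([*o,z0])
def grasp(o,yawdeg,z0):
    Rt,O=frame(o,yawdeg,z0); a=np.radians(15)
    Z=Rt@[-np.sin(a),0,-np.cos(a)]; X=Rt@[0,1,0]; M=np.array([X,np.cross(Z,X),Z]).T
    return Rt@[.098,0,.140]+O+.011*Z, M
def rel(t,M):
    s=get_state(); M0=axes(s["ee_rot"]); print("clock",s["clock"],"F",s["force"],"w",s["width"]); print("rot",R.from_matrix(M0.T@M).as_rotvec(),"shift mm",M0.T@(t-s["tcp_pos"])*1e3)
E
python3 - <<'E'
from tgt import *
rel(*grasp((.5261,-.2328),6.7,.105))
s=get_state()
im=get_image("wrist"); np.savez("w5.npz",im=im,p=s["tcp_pos"],q=s["ee_rot"])
cv2.imwrite("pics/w5.png",cv2.convertScaleAbs(im[:,:,::-1],alpha=1.3,beta=20))
E
```

```text
clock 4.7 F [-0.8514 -0.2762  0.3621] w 0.051480587519302304
rot [-0.013  -0.0057  0.004 ] shift mm [-0.5796 -2.1333 60.5281]
```

View pics/w5.png

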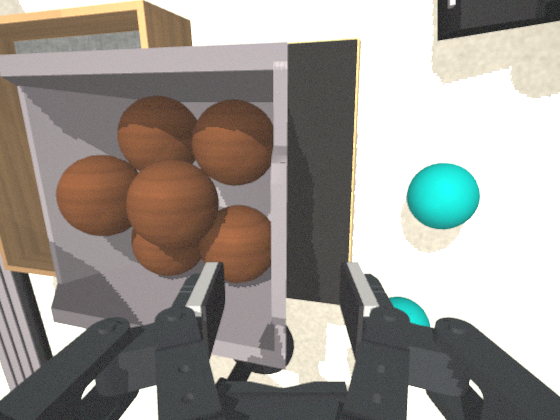

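The view looks straight down the tub's back wall and tab strip (columns 273–288), with the fingers straddling it at columns 215 and 355. I'll check the predicted tab corners against it.

```bash
python3 - <<'E'
from edges import *; from tgt import *
im,c=load("w5"); Rt,O=frame((.5261,-.2328),6.7,.105)
f=2
o=cv2.convertScaleAbs(im[:,:,::-1],alpha=1.3,beta=20)[30:380,200:370]; o=cv2.resize(o,None,fx=f*.85,fy=f*.85)
for n,P in dict(tabtopA=(.1058,.05,.154),tabtopB=(.1058,-.05,.154),tA2=(.0981,.05,.156),tB2=(.0981,-.05,.156),rimA=(.098,.108,.115),rimB=(.098,-.108,.115)).items():
    p=proj(c,Rt@P+O); print(n,p)
    cv2.circle(o,tuple(int(v) for v in (p-[200,30])*f*.85),3,(0,255,0),-1)
s=np.load("w5.npz"); print("tcp",proj(c,s["p"]))
cv2.imwrite("pics/w5z.png",o)
E
```

```text
tabtopA [287.2247 159.2927]
tabtopB [285.8614 335.8239]
tA2 [270.7784 159.1885]
tB2 [271.8235 335.6031]
rimA [292.6219  41.7739]
rimB [288.9773 369.6175]
tcp [284.1844 286.2175]
```

View pics/w5z.png

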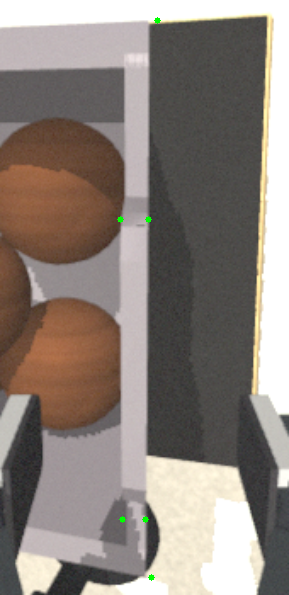

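The predicted tab corners match the picture, so I descend and grip.

>>> {"api": "arm_command", "payload": {
  "steps": [
    [-0.01,-0.005,0.004,0,-2,15,0.6],
    [-0.01,-0.005,0.004,0,-2,30,0.6],
    [-0.01,-0.005,0.004,0,-2,45,0.6],
    [-0.01,-0.005,0.004,0,-2,60,0.6],
    [-0.01,-0.005,0.004,0,-2,60,0.6],
    [-0.01,-0.005,0.004,0,-2,60,0.6]
  ]
}}

```text
clock: 5.35
tcp_pos: [0.6209, -0.2231, 0.2491]
ee_rot: [0.661, 0.74, -0.094, -0.078]
force: [0.2, -0.4, -0.6]
width: 0.0514
gripper_force: 0.0
```

```bash
python3 - <<'E'
from tgt import *
rel(*grasp((.5261,-.2328),6.7,.105))
E
```

```text
clock 5.35 F [ 0.1998 -0.3724 -0.6208] w 0.0513523012743104
rot [ 0.017   0.0081 -0.0054] shift mm [ 1.5271  3.4852 14.3276]
```

>>> {"api": "arm_command", "payload": {
  "steps": [
    [0,0,0,0,0,0,0.6],
    [0,0,0,0,0,0,0.6],
    [0,0,0,0,0,0,0.6]
  ]
}}

```text
clock: 5.65
tcp_pos: [0.6213, -0.223, 0.2439]
ee_rot: [0.661, 0.74, -0.095, -0.081]
force: [0.2, -0.2, 0.2]
width: 0.0512
gripper_force: 0.0
```

```bash
python3 - <<'E'
from tgt import *
rel(*grasp((.5261,-.2328),6.7,.105)); s=get_state(); print(s["tcp_pos"],s["joint_positions"],s["qvel"])
E
```

```text
clock 5.65 F [ 0.1568 -0.2243  0.1683] w 0.05121141984730597
rot [ 0.0107  0.0051 -0.0043] shift mm [1.4672 1.8284 9.3836]
[ 0.6213 -0.223   0.2439] [-0.3387  0.4805  0.7794 -0.1326  2.1019 -0.5066] [ 0.0011  0.0095  0.011  -0.0002 -0.002  -0.0011]
```

>>> {"api": "arm_command", "payload": {
  "steps": [
    [0.01,0.005,-0.004,1,2,5,0.6],
    [0.01,0.005,-0.004,1,2,9,0.6],
    [0.01,0.005,-0.004,1,2,9,0.6],
    [0.01,0.005,-0.004,1,2,9,0.6],
    [0.01,0.005,-0.004,1,2,9,0.6],
    [0.01,0.005,-0.004,1,2,9,0.6]
  ]
}}

```text
clock: 6.25
tcp_pos: [0.6207, -0.2221, 0.2341]
ee_rot: [0.659, 0.741, -0.097, -0.087]
force: [1.0, -0.9, 0.7]
width: 0.051
gripper_force: 0.0
```

```bash
python3 - <<'E'
from tgt import *
rel(*grasp((.5261,-.2328),6.7,.105))
E
```

```text
clock 6.25 F [ 1.0246 -0.8857  0.7326] w 0.05100923035103499
rot [-0.0001 -0.0003 -0.0003] shift mm [ 0.4185 -0.1158 -0.2841]
```

>>> {"api": "arm_command", "payload": {
  "steps": [
    [0,0,0,0,0,0,0.3],
    [0,0,0,0,0,0,0.2],
    [0,0,0,0,0,0,0],
    [0,0,0,0,0,0,0],
    [0,0,0,0,0,0,0],
    [0,0,0,0,0,0,0]
  ],
  "newtons": 60
}}

```text
clock: 6.85
tcp_pos: [0.621, -0.2221, 0.2338]
ee_rot: [0.659, 0.741, -0.097, -0.087]
force: [3.6, -0.0, 0.5]
width: 0.0074
gripper_force: 59.8
```

```bash
python3 - <<'E'
from tgt import *
rel(*grasp((.5261,-.2328),6.7,.105)); s=get_state(); print(s["moment"],s["gripper_force"],s["tcp_pos"])
# per-step rocking twist in tool frame, axis = tub y through toe (tool x), toe in tool (0,-121.2,166.4)
p=np.array([0,-121.2,166.4])
for d in (2,4,6,8,10,12,16,20,24,32):
    a=np.radians(d); 
    for sg in (-1,):
        Q=R.from_rotvec([sg*a,0,0]); print(d,sg*a,p-Q.apply(p))
E
```

```text
clock 6.85 F [ 3.6078 -0.0238  0.5369] w 0.007390502641973468
rot [ 0.0004 -0.0001  0.0001] shift mm [ 0.4137 -0.51   -0.4671]
[ 0.0217 -0.5181  0.0733] 59.82028561178595 [ 0.621  -0.2221  0.2338]
2 -0.03490658503988659 [ 0.     -5.8811 -4.1285]
4 -0.06981317007977318 [  0.     -11.9027  -8.0491]
6 -0.10471975511965978 [  0.     -18.0575 -11.7573]
8 -0.13962634015954636 [  0.     -24.3379 -15.2484]
10 -0.17453292519943295 [  0.     -30.7364 -18.5182]
12 -0.20943951023931956 [  0.     -37.245  -21.5627]
16 -0.2792526803190927 [  0.     -50.5611 -26.9612]
20 -0.3490658503988659 [  0.     -64.2214 -31.4177]
24 -0.4188790204786391 [  0.     -78.1593 -34.9104]
32 -0.5585053606381855 [   0.     -106.5951  -38.9414]
```

>>> {"api": "arm_command", "payload": {
  "steps": [
    [-0.0087,0,0,0,-1.5,-1,0],
    [-0.0175,0,0,0,-2.9,-2.1,0],
    [-0.0349,0,0,0,-5.9,-4.1,0],
    [-0.0524,0,0,0,-8.9,-6.1,0],
    [-0.0698,0,0,0,-11.9,-8,0],
    [-0.0698,0,0,0,-11.9,-8,0]
  ],
  "newtons": 60
}}

```text
clock: 7.45
tcp_pos: [0.6112, -0.2233, 0.2451]
ee_rot: [0.662, 0.744, -0.071, -0.063]
force: [5.9, -0.5, -0.5]
width: 0.0072
gripper_force: 60.2
```

```bash
cat > chk.py <<'E'
from tgt import *
import sys
s=get_state(); t,M=grasp((.5261,-.2328),6.7,.105); M0=axes(s["ee_rot"])
toe0=M.T@(np.array([*(frame((.5261,-.2328),6.7,0)[0]@[-.065,0,0]+[.5261,-.2328,.105])])-t)
print("clock",s["clock"],"F",s["force"],"Mo",s["moment"],"w",s["width"],s["gripper_force"])
print("tilt",np.degrees(R.from_matrix(M.T@M0).as_rotvec()),"toe by tool",(M0@toe0+s["tcp_pos"])-(M@toe0+t))
E
python3 chk.py
```

```text
clock 7.45 F [ 5.9422 -0.4612 -0.5008] Mo [-0.0221 -1.0687  0.1687] w 0.0071956277177970965 60.16501496080309
tilt [-4.079   0.0119  0.0167] toe by tool [ 0.0002 -0.0004 -0.0003]
```

>>> {"api": "arm_command", "payload": {
  "steps": [
    [-0.0175,0,0,0,-2.9,-2.1,0],
    [-0.0349,0,0,0,-5.9,-4.1,0],
    [-0.0524,0,0,0,-8.9,-6.1,0],
    [-0.0698,0,0,0,-11.9,-8,0],
    [-0.0873,0,0,0,-15,-9.9,0],
    [-0.1047,0,0,0,-18.1,-11.8,0],
    [-0.1222,0,0,0,-21.2,-13.5,0],
    [-0.1396,0,0,0,-24.3,-15.2,0]
  ]
}}

```text
clock: 8.25
tcp_pos: [0.5906, -0.2256, 0.2644]
ee_rot: [0.664, 0.747, -0.019, -0.017]
force: [5.5, -0.3, 0.5]
width: 0.0074
gripper_force: 60.5
```

```bash
python3 chk.py
```

```text
clock 8.25 F [ 5.4539 -0.3436  0.4663] Mo [-0.0374 -0.7204  0.0859] w 0.007357650859135729 60.51258879248053
tilt [-12.0651   0.0146   0.0016] toe by tool [ 0.0004 -0.0003 -0.0006]
```

>>> {"api": "arm_command", "payload": {
  "steps": [
    [-0.0175,0,0,0,-2.9,-2.1,0],
    [-0.0349,0,0,0,-5.9,-4.1,0],
    [-0.0524,0,0,0,-8.9,-6.1,0],
    [-0.0698,0,0,0,-11.9,-8,0],
    [-0.0873,0,0,0,-15,-9.9,0],
    [-0.1047,0,0,0,-18.1,-11.8,0],
    [-0.1222,0,0,0,-21.2,-13.5,0],
    [-0.1396,0,0,0,-24.3,-15.2,0]
  ]
}}

```text
clock: 9.05
tcp_pos: [0.567, -0.2284, 0.281]
ee_rot: [0.664, 0.746, 0.033, 0.029]
force: [5.5, -0.2, 1.1]
width: 0.0076
gripper_force: 60.3
```

```bash
python3 chk.py
```

```text
clock 9.05 F [ 5.4802 -0.2189  1.0667] Mo [-0.0258 -0.7904  0.0517] w 0.007553923626076658 60.33792125992477
tilt [-20.0749   0.012    0.0181] toe by tool [ 0.0002 -0.0003 -0.0005]
```

Tracking is very good. Continuing in 8° steps to 36°, then slower.

>>> {"api": "arm_command", "payload": {
  "steps": [
    [-0.0175,0,0,0,-2.9,-2.1,0],
    [-0.0349,0,0,0,-5.9,-4.1,0],
    [-0.0524,0,0,0,-8.9,-6.1,0],
    [-0.0698,0,0,0,-11.9,-8,0],
    [-0.0873,0,0,0,-15,-9.9,0],
    [-0.1047,0,0,0,-18.1,-11.8,0],
    [-0.1222,0,0,0,-21.2,-13.5,0],
    [-0.1396,0,0,0,-24.3,-15.2,0]
  ]
}}

```text
clock: 9.85
tcp_pos: [0.5416, -0.2314, 0.294]
ee_rot: [0.66, 0.742, 0.085, 0.076]
force: [4.5, -0.5, 4.1]
width: 0.0071
gripper_force: 60.4
```

```bash
python3 chk.py
```

```text
clock 9.85 F [ 4.463  -0.5477  4.0644] Mo [-0.0854 -0.7498  0.0492] w 0.007125759633379484 60.37046411074698
tilt [-28.0651   0.0131   0.0197] toe by tool [ 0.0001 -0.0003 -0.0005]
```

>>> {"api": "arm_command", "payload": {
  "steps": [
    [-0.0175,0,0,0,-2.9,-2.1,0],
    [-0.0349,0,0,0,-5.9,-4.1,0],
    [-0.0524,0,0,0,-8.9,-6.1,0],
    [-0.0698,0,0,0,-11.9,-8,0],
    [-0.0873,0,0,0,-15,-9.9,0],
    [-0.1047,0,0,0,-18.1,-11.8,0],
    [-0.1222,0,0,0,-21.2,-13.5,0],
    [-0.1396,0,0,0,-24.3,-15.2,0]
  ]
}}

```text
clock: 10.65
tcp_pos: [0.5146, -0.2346, 0.3033]
ee_rot: [0.654, 0.734, 0.137, 0.121]
force: [2.5, -0.3, 5.1]
width: 0.0075
gripper_force: 60.5
```

```bash
python3 chk.py; python3 - <<'E'
from h import *
im=get_image("side"); cv2.imwrite("pics/s36.png",cv2.convertScaleAbs(im[:,:,::-1],alpha=1.2,beta=10)[150:420,180:520])
E
```

```text
clock 10.65 F [ 2.4877 -0.2944  5.1166] Mo [-0.1151 -0.7101  0.0323] w 0.00745211830364734 60.49679755233228
tilt [-36.0582   0.0078   0.0239] toe by tool [ 0.0001 -0.0004 -0.0005]
```

View pics/s36.png

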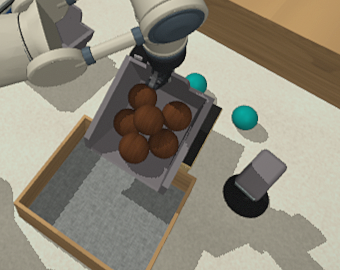

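The side view at 36° shows the six boules resting at the front of the tub and the tab gripped. Continuing more slowly.

>>> {"api": "arm_command", "payload": {
  "steps": [
    [-0.00873,0,0,0,-1.46,-1.05,0],
    [-0.01745,0,0,0,-2.92,-2.09,0],
    [-0.02618,0,0,0,-4.4,-3.12,0],
    [-0.03491,0,0,0,-5.88,-4.13,0],
    [-0.04363,0,0,0,-7.37,-5.13,0],
    [-0.05236,0,0,0,-8.88,-6.12,0],
    [-0.06109,0,0,0,-10.38,-7.09,0],
    [-0.06981,0,0,0,-11.9,-8.05,0]
  ]
}}

```text
clock: 11.5
tcp_pos: [0.5009, -0.2362, 0.3065]
ee_rot: [0.649, 0.729, 0.162, 0.144]
force: [1.8, -1.5, 5.5]
width: 0.0067
gripper_force: 60.5
```

>>> {"api": "arm_command", "payload": {
  "steps": [
    [-0.00873,0,0,0,-1.46,-1.05,0],
    [-0.01745,0,0,0,-2.92,-2.09,0],
    [-0.02618,0,0,0,-4.4,-3.12,0],
    [-0.03491,0,0,0,-5.88,-4.13,0],
    [-0.04363,0,0,0,-7.37,-5.13,0],
    [-0.05236,0,0,0,-8.88,-6.12,0],
    [-0.06109,0,0,0,-10.38,-7.09,0],
    [-0.06981,0,0,0,-11.9,-8.05,0]
  ]
}}

```text
clock: 12.3
tcp_pos: [0.4867, -0.2378, 0.3087]
ee_rot: [0.644, 0.723, 0.187, 0.166]
force: [2.2, -1.4, 4.6]
width: 0.0073
gripper_force: 60.4
```

```bash
python3 chk.py
```

```text
clock 12.3 F [ 2.1861 -1.398   4.6146] Mo [-0.1248 -0.7161  0.0209] w 0.00731785528011464 60.39556355215609
tilt [-44.0025   0.0161   0.0269] toe by tool [ 0.     -0.0003 -0.0006]
```

>>> {"api": "arm_command", "payload": {
  "steps": [
    [-0.00524,0,0,0,-0.87,-0.63,0],
    [-0.01047,0,0,0,-1.75,-1.26,0],
    [-0.01571,0,0,0,-2.63,-1.88,0],
    [-0.02094,0,0,0,-3.51,-2.5,0],
    [-0.02618,0,0,0,-4.4,-3.12,0],
    [-0.03142,0,0,0,-5.29,-3.73,0],
    [-0.03665,0,0,0,-6.18,-4.33,0],
    [-0.04189,0,0,0,-7.07,-4.93,0]
  ]
}}

```text
clock: 13.1
tcp_pos: [0.4782, -0.2389, 0.3096]
ee_rot: [0.64, 0.719, 0.202, 0.18]
force: [1.2, -0.9, 5.2]
width: 0.0078
gripper_force: 60.3
```

```bash
python3 chk.py
```

```text
clock 13.1 F [ 1.233  -0.8662  5.2314] Mo [-0.1579 -0.654   0.0014] w 0.007754000601083102 60.31088534742594
tilt [-46.3934   0.0115   0.0298] toe by tool [ 0.     -0.0004 -0.0006]
```

>>> {"api": "arm_command", "payload": {
  "steps": [
    [-0.00524,0,0,0,-0.87,-0.63,0],
    [-0.01047,0,0,0,-1.75,-1.26,0],
    [-0.01571,0,0,0,-2.63,-1.88,0],
    [-0.02094,0,0,0,-3.51,-2.5,0],
    [-0.02618,0,0,0,-4.4,-3.12,0],
    [-0.03142,0,0,0,-5.29,-3.73,0],
    [-0.03665,0,0,0,-6.18,-4.33,0],
    [-0.04189,0,0,0,-7.07,-4.93,0]
  ]
}}

```text
clock: 13.9
tcp_pos: [0.4697, -0.2399, 0.3101]
ee_rot: [0.636, 0.715, 0.217, 0.193]
force: [0.8, -2.0, 5.5]
width: 0.0073
gripper_force: 60.3
```

>>> {"api": "arm_command", "payload": {
  "steps": [
    [-0.00524,0,0,0,-0.87,-0.63,0],
    [-0.01047,0,0,0,-1.75,-1.26,0],
    [-0.01571,0,0,0,-2.63,-1.88,0],
    [-0.02094,0,0,0,-3.51,-2.5,0],
    [-0.02618,0,0,0,-4.4,-3.12,0],
    [-0.03142,0,0,0,-5.29,-3.73,0],
    [-0.03665,0,0,0,-6.18,-4.33,0],
    [-0.04189,0,0,0,-7.07,-4.93,0]
  ]
}}

```text
clock: 14.7
tcp_pos: [0.4611, -0.2408, 0.3103]
ee_rot: [0.632, 0.71, 0.232, 0.206]
force: [-0.3, -0.3, 4.2]
width: 0.0072
gripper_force: 59.8
```

```bash
python3 chk.py; cat > boules.py <<'E'
from h import *
im=get_image("side"); np.save("side_last.npy",im)
hsv=cv2.cvtColor(im,cv2.COLOR_RGB2HSV)
m=cv2.inRange(hsv,(0,110,15),(14,255,170)); m=cv2.morphologyEx(m,cv2.MORPH_OPEN,np.ones((5,5)))
n,l,st,ce=cv2.connectedComponentsWithStats(m)
for i in range(1,n):
    if st[i,4]>60: print("blob",st[i],ce[i].round())
E
python3 boules.py
```

```text
clock 14.7 F [-0.2548 -0.2567  4.2339] Mo [ 0.0105 -0.5639 -0.1212] w 0.007168717499762584 59.839432714506984
tilt [-51.1974   0.016    0.0277] toe by tool [ 0.     -0.0003 -0.0005]
blob [ 55 109  22  48 310] [ 65. 132.]
blob [ 238  315   86   87 3610] [278. 356.]
blob [284 375  30  32 776] [299. 391.]
```

>>> {"api": "arm_command", "payload": {
  "steps": [
    [-0.00524,0,0,0,-0.87,-0.63,0],
    [-0.01047,0,0,0,-1.75,-1.26,0],
    [-0.01571,0,0,0,-2.63,-1.88,0],
    [-0.02094,0,0,0,-3.51,-2.5,0],
    [-0.02618,0,0,0,-4.4,-3.12,0],
    [-0.03142,0,0,0,-5.29,-3.73,0],
    [-0.03665,0,0,0,-6.18,-4.33,0],
    [-0.04189,0,0,0,-7.07,-4.93,0]
  ]
}}

```text
clock: 15.55
tcp_pos: [0.4527, -0.2417, 0.3101]
ee_rot: [0.627, 0.705, 0.247, 0.22]
force: [1.0, 0.3, 5.5]
width: 0.007
gripper_force: 60.1
```

```bash
python3 chk.py;python3 boules.py
```

```text
clock 15.55 F [0.9812 0.2662 5.4547] Mo [-0.0318 -0.8212 -0.3131] w 0.006994960739562803 60.09004100225866
tilt [-53.6175   0.0336   0.0359] toe by tool [ 0.0003 -0.0001 -0.0006]
blob [ 57 115  20  42 267] [ 65. 135.]
blob [239 302  27  27 588] [252. 315.]
blob [220 347  29  31 663] [235. 362.]
blob [319 355  29  32 743] [333. 371.]
blob [253 370  30  32 718] [268. 385.]
blob [293 397  32  23 604] [308. 410.]
```

>>> {"api": "arm_command", "payload": {
  "steps": [
    [-0.00524,0,0,0,-0.87,-0.63,0],
    [-0.01047,0,0,0,-1.75,-1.26,0],
    [-0.01571,0,0,0,-2.63,-1.88,0],
    [-0.02094,0,0,0,-3.51,-2.5,0],
    [-0.02618,0,0,0,-4.4,-3.12,0],
    [-0.03142,0,0,0,-5.29,-3.73,0],
    [-0.03665,0,0,0,-6.18,-4.33,0],
    [-0.04189,0,0,0,-7.07,-4.93,0]
  ]
}}

```text
clock: 16.4
tcp_pos: [0.4442, -0.2427, 0.3095]
ee_rot: [0.623, 0.7, 0.262, 0.233]
force: [1.4, -0.7, 4.6]
width: 0.0072
gripper_force: 60.0
```

```bash
python3 chk.py;python3 boules.py
```

```text
clock 16.4 F [ 1.3731 -0.6703  4.5908] Mo [-0.0512 -0.7921 -0.2905] w 0.007243641491831306 60.022997288033366
tilt [-56.0189   0.0338   0.0285] toe by tool [ 0.0003 -0.0001 -0.0006]
blob [ 55 109  24  51 310] [ 65. 134.]
blob [239 303  27  26 563] [252. 316.]
blob [220 347  29  30 663] [235. 361.]
blob [319 355  29  32 741] [333. 371.]
blob [253 370  30  32 723] [268. 385.]
blob [293 397  32  23 607] [308. 409.]
```

>>> {"api": "arm_command", "payload": {
  "steps": [
    [0,0,0,0,0,0,0],
    [0,0,0,0,0,0,0],
    [0,0,0,0,0,0,0],
    [0,0,0,0,0,0,0],
    [0,0,0,0,0,0,0],
    [0,0,0,0,0,0,0],
    [0,0,0,0,0,0,0]
  ]
}}

```text
clock: 17.15
tcp_pos: [0.4442, -0.2427, 0.3095]
ee_rot: [0.623, 0.7, 0.262, 0.233]
force: [1.4, -0.4, 5.2]
width: 0.0072
gripper_force: 59.9
```

```bash
python3 chk.py;python3 boules.py; python3 - <<'E'
from h import *
c=cam("side")
for p in [(252,315),(235,361),(333,371),(268,385),(308,410)]: print(onz(c,p,.009+.035).round(3))
for nm in("scene","wrist"):
    im=get_image(nm); np.save(nm+"_last.npy",im)
    hsv=cv2.cvtColor(im,cv2.COLOR_RGB2HSV)
    m=cv2.inRange(hsv,(0,110,15),(14,255,170)); m=cv2.morphologyEx(m,cv2.MORPH_OPEN,np.ones((3,3)))
    n,l,st,ce=cv2.connectedComponentsWithStats(m)
    for i in range(1,n):
        if st[i,4]>60: print(nm,st[i],ce[i].round(), onz(cam(nm),ce[i],.044).round(3))
E
```

```text
clock 17.15 F [ 1.4105 -0.3526  5.1977] Mo [-0.0385 -0.7854 -0.324 ] w 0.007151327289540941 59.90447837859392
tilt [-56.002    0.034    0.0312] toe by tool [ 0.0002 -0.0001 -0.0006]
blob [ 55 109  24  51 319] [ 65. 134.]
blob [239 303  27  26 558] [252. 316.]
blob [220 347  29  31 666] [235. 361.]
blob [319 355  29  32 741] [333. 371.]
blob [253 370  30  32 723] [268. 385.]
blob [293 397  32  23 607] [308. 409.]
[ 0.312 -0.132  0.044]
[ 0.203 -0.181  0.044]
[ 0.335 -0.365  0.044]
[ 0.214 -0.274  0.044]
[ 0.233 -0.372  0.044]
scene [25  0  9  8 61] [29.  3.] [-0.912 -0.932  0.044]
scene [181   0  11  11  86] [186.   4.] [-0.788 -0.206  0.044]
scene [354   0   9  21 113] [358.  10.] [-0.614  0.585  0.044]
scene [365   0  10  20 136] [370.   9.] [-0.606  0.638  0.044]
scene [411   0   8  16 102] [415.   6.] [-0.597  0.859  0.044]
scene [434   0   8  15  67] [437.   7.] [-0.574  0.961  0.044]
scene [512   0  15  29 111] [519.  14.] [-0.458  1.317  0.044]
scene [283  12   5  17  82] [285.  20.] [-0.584  0.23   0.044]
scene [536  17  24  41 295] [547.  37.] [-0.266  1.352  0.044]
scene [40
[... 353 characters left out ...]
  0.049  0.044]
scene [179  43  23  37 530] [191.  61.] [-0.346 -0.212  0.044]
scene [127  49  11  37 138] [131.  67.] [-0.345 -0.455  0.044]
scene [103  62  12  26 141] [108.  74.] [-0.308 -0.544  0.044]
scene [ 79  68  15  23 218] [86. 79.] [-0.292 -0.63   0.044]
scene [468 115  51  26 645] [494. 125.] [0.222 0.858 0.044]
scene [460 134  10  15  79] [465. 141.] [0.284 0.716 0.044]
scene [204 144  18  12 145] [212. 149.] [ 0.176 -0.174  0.044]
scene [142 157  22  16 193] [151. 163.] [ 0.206 -0.383  0.044]
scene [225 168  15  19 243] [232. 177.] [ 0.311 -0.12   0.044]
scene [147 185  15  17 180] [153. 194.] [ 0.342 -0.377  0.044]
wrist [  0 291   9  50 278] [  3. 317.] [ 0.357 -0.36   0.044]
```

```bash
python3 - <<'E'
import numpy as np,cv2
b=lambda n,r,c,s:cv2.resize(cv2.convertScaleAbs(np.load(n+"_last.npy")[r[0]:r[1],c[0]:c[1],::-1],alpha=1.5,beta=15),s,interpolation=cv2.INTER_CUBIC)
top=np.hstack([b("side",(190,420),(180,410),(400,400)),b("scene",(100,260),(110,270),(400,400))])
w=b("wrist",(0,420),(0,560),(267,200))
cv2.imwrite("pics/last.png",np.vstack([top,np.hstack([w,np.zeros((200,533,3),np.uint8)])]))
E
```

```text
(no output)
```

View pics/last.png

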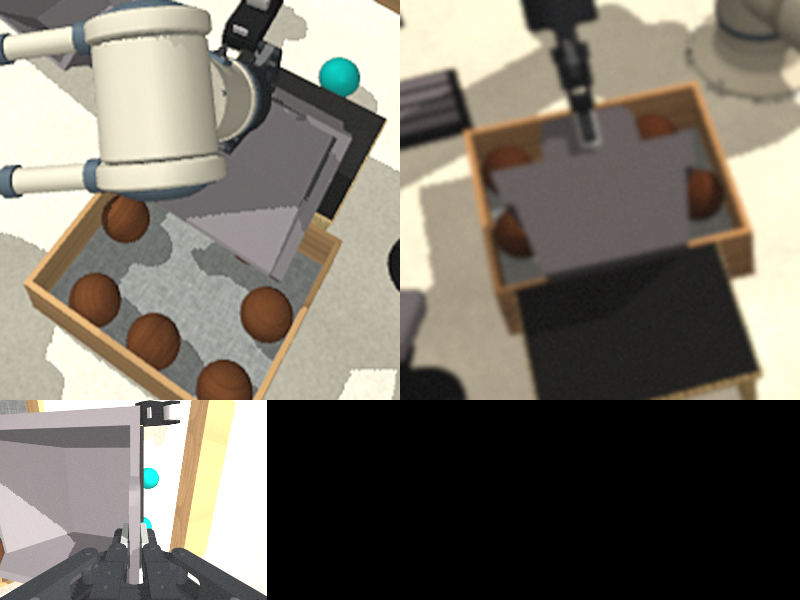

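The side panel shows five boules in the tray, plus a sliver of a sixth under the tub's lip at about (240,257). The wrist panel shows the tub's interior empty. Before lifting, I refine the tub's lateral position relative to the tool from the saved pictures w5 and w4, and work out the lift.

```bash
python3 - <<'E'
from edges import *; from tgt import *
im,c=load("w5")
Rt,O=frame((.5261,-.2328),6.7,.105); ey=Rt[:2,1]
def pred(x,y,z=.115): return proj(c,Rt@[x,y,z]+O)
for nm,y,xs in [("A",.108,(.045,.085)),("A",.108,(.0,.085)),("B",-.108,(-.05,-.02)),("B",-.108,(.055,.085))]:
    a,b=pred(xs[0],y),pred(xs[1],y)
    p,q,m,r=edge(im,a,b,half=6)
    P,Q=onz(c,p,.22),onz(c,q,.22); L=[((P[:2]-O[:2])@ey)*1e3,((Q[:2]-O[:2])@ey)*1e3]
    print(nm,a,b,p,q,m,round(float(r),2),"lateral",L,"yaw",np.degrees(yaw(P,Q)))
E
```

```text
A [203.7585  45.5379] [268.9526  42.6452] [203.7361  45.0212] [268.9327  42.1879] 60 0.24 lateral [np.float64(108.27586299303296), np.float64(108.2318358976418)] yaw 6.636913687901944
A [137.8684  48.4614] [268.9526  42.6452] [137.8444  47.9124] [268.9325  42.185 ] 60 0.22 lateral [np.float64(108.30977748001818), np.float64(108.23329805478062)] yaw 6.648426607104069
B [116.728  333.2988] [147.7664 339.6667] [117.7    338.6774] [146.6424 333.447 ] 21 0.75 lateral [np.float64(-113.25143155365997), np.float64(-102.15222315792653)] yaw 27.286948672423783
B [233.3137 357.2179] [271.1449 364.9794] [233.0134 358.7014] [270.8643 366.3654] 55 0.25 lateral [np.float64(-109.41643090472235), np.float64(-109.28430803280934)] yaw 6.951675156482537
```

```bash
cat > plan.py <<'E'
from tgt import *
from scipy.spatial.transform import Slerp
def stack(dx,zb,yawd=-1.58,o=(.5588,.2053)):
    y=np.radians(yawd); return grasp((o[0]+dx*np.cos(y),o[1]+dx*np.sin(y)),yawd,zb)
def rows(p0,M0,t,M,fr):
    sl=Slerp([0,1],R.from_matrix([M0,M]))
    for f in fr:
        Mi=sl(f).as_matrix(); print(np.r_[R.from_matrix(M0.T@Mi).as_rotvec().round(3),(M0.T@(p0+f*(t-p0)-p0)*1e3).round(1)].tolist())
E
python3 - <<'E'
from plan import *
s=get_state(); p,M=s["tcp_pos"],axes(s["ee_rot"])
print("lift per 10mm",M.T@[0,0,10.])
p1=p+[0,0,.07]
t,Mt=stack(-.02,.24); print(t,Mt.T.round(3).tolist())
tm,Mm=grasp((.53,-.2),6.7,.25)
print("to mid (level, above riser)"); rows(p1,M,tm,Mm,np.linspace(.125,1,8))
print("to hover"); rows(tm,Mm,t,Mt,np.linspace(.1,1,10))
E
```

```text
lift per 10mm [ 0.0072  6.5611 -7.5467]
[0.6339 0.2032 0.3694] [[0.028, 1.0, 0.0], [0.966, -0.027, -0.259], [-0.259, 0.007, -0.966]]
to mid (level, above riser)
[0.122, -0.0, -0.0, 4.1, 17.5, 15.2]
[0.244, -0.0, -0.0, 8.1, 34.9, 30.4]
[0.367, -0.0, -0.0, 12.2, 52.4, 45.6]
[0.489, -0.0, -0.0, 16.2, 69.9, 60.9]
[0.611, -0.0, -0.0, 20.3, 87.3, 76.1]
[0.733, -0.0, -0.0, 24.4, 104.8, 91.3]
[0.855, -0.001, -0.0, 28.4, 122.3, 106.5]
[0.977, -0.001, -0.001, 32.5, 139.8, 121.7]
to hover
[0.0, 0.004, 0.014, 38.8, 5.6, -0.5]
[0.0, 0.007, 0.028, 77.7, 11.2, -0.9]
[0.0, 0.011, 0.042, 116.5, 16.7, -1.4]
[-0.0, 0.015, 0.056, 155.3, 22.3, -1.8]
[-0.0, 0.019, 0.07, 194.2, 27.9, -2.3]
[-0.0, 0.022, 0.084, 233.0, 33.5, -2.8]
[-0.0, 0.026, 0.098, 271.8, 39.1, -3.2]
[-0.0, 0.03, 0.112, 310.7, 44.7, -3.7]
[-0.0, 0.034, 0.126, 349.5, 50.2, -4.1]
[-0.0, 0.037, 0.14, 388.3, 55.8, -4.6]
```

The tub looks empty, so I firm up the grip and lift it.

>>> {"api": "arm_command", "payload": {
  "steps": [
    [0,0,0,0,0,0,0],
    [0,0,0,0,0,0,0],
    [0,0,0,0,3,-4,0],
    [0,0,0,0,10,-11,0],
    [0,0,0,0,20,-23,0],
    [0,0,0,0,33,-38,0],
    [0,0,0,0,46,-53,0],
    [0,0,0,0,46,-53,0]
  ],
  "newtons": 110
}}

```text
clock: 18.1
tcp_pos: [0.4441, -0.2429, 0.3812]
ee_rot: [0.622, 0.7, 0.261, 0.233]
force: [0.4, -0.9, -7.3]
width: 0.0068
gripper_force: 107.8
```

```bash
python3 chk.py; python3 boules.py
```

```text
clock 18.1 F [ 0.377  -0.856  -7.2763] Mo [-0.1682  1.1053 -0.0223] w 0.0068171491584881104 107.831073962152
tilt [-55.9631  -0.0474  -0.0181] toe by tool [ 0.0001 -0.0006  0.0711]
blob [ 55 109  23  49 305] [ 65. 133.]
blob [239 302  27  27 587] [252. 315.]
blob [313 324  22  18 259] [322. 333.]
blob [220 347  29  31 667] [235. 361.]
blob [319 355  29  32 742] [333. 371.]
blob [253 370  30  32 723] [268. 385.]
blob [293 397  32  23 607] [308. 409.]
```

The lifted weight is about 6–7 N, so the tub is empty, and the sixth boule is now visible in the tray. Next I level the tub.

>>> {"api": "arm_command", "payload": {
  "steps": [
    [0.07,0,0,2,10,8,0],
    [0.18,0,0,6,26,22,0],
    [0.31,0,0,10,44,38,0],
    [0.44,0,0,15,63,55,0],
    [0.57,0,0,19,81,71,0],
    [0.7,0,0,23,100,87,0],
    [0.81,0,0,27,116,101,0],
    [0.9,0,0,30,129,112,0]
  ]
}}

```text
clock: 18.95
tcp_pos: [0.6127, -0.1919, 0.3761]
ee_rot: [0.661, 0.745, -0.071, -0.064]
force: [1.0, -1.8, -6.0]
width: 0.0067
gripper_force: 107.3
```

>>> {"api": "arm_command", "payload": {
  "steps": [
    [0.05,0,0,2,8,5,0],
    [0.077,0,0,4,14,8,0],
    [0.077,0,0,20,14,8,0],
    [0.077,0,0,50,14,8,0],
    [0.077,0,0,80,14,8,0]
  ]
}}

```text
clock: 19.45
tcp_pos: [0.6145, -0.1117, 0.3658]
ee_rot: [0.659, 0.741, -0.098, -0.088]
force: [-0.1, 0.7, -6.3]
width: 0.0062
gripper_force: 108.0
```

```bash
python3 chk.py; python3 - <<'E'
from plan import *
t,Mt=stack(-.02,.24); rel(t,Mt); print(get_state()["tcp_pos"])
E
```

```text
clock 19.45 F [-0.1167  0.703  -6.2995] Mo [ 0.1442 -1.0688  0.0174] w 0.006242062966774838 107.98240810632706
tilt [ 0.1382  0.1358 -0.0414] toe by tool [-0.0065  0.1103  0.1318]
clock 19.45 F [-0.1167  0.703  -6.2995] w 0.006242062966774838
rot [-0.0026  0.0352  0.1403] shift mm [310.5018  53.3911 -17.3553]
[ 0.6145 -0.1117  0.3658]
```

>>> {"api": "arm_command", "payload": {
  "steps": [
    [0,0.003,0.012,28,5,-2,0],
    [0,0.008,0.032,70,12,-4,0],
    [0,0.013,0.053,115,20,-6,0],
    [0,0.019,0.074,160,28,-9,0],
    [-0.001,0.024,0.095,205,36,-12,0],
    [-0.002,0.029,0.115,250,43,-14,0],
    [-0.002,0.033,0.132,290,50,-16,0],
    [-0.002,0.035,0.14,310,53,-17,0]
  ]
}}

```text
clock: 20.25
tcp_pos: [0.6331, 0.2064, 0.3689]
ee_rot: [0.709, 0.693, -0.092, -0.093]
force: [-0.2, -1.8, -6.4]
width: 0.0066
gripper_force: 107.9
```

>>> {"api": "arm_command", "payload": {
  "steps": [
    [0,0,0,0,0,0,0],
    [0,0,0,0,0,0,0],
    [0,0,0,0,0,0,0],
    [0,0,0,0,0,0,0],
    [0,0,0,0,0,0,0]
  ]
}}

```text
clock: 20.75
tcp_pos: [0.6327, 0.2011, 0.3722]
ee_rot: [0.711, 0.691, -0.091, -0.092]
force: [-0.0, 0.0, -6.9]
width: 0.0066
gripper_force: 108.0
```

```bash
python3 - <<'E'
from plan import *
t,Mt=stack(-.02,.24); rel(t,Mt)
s=get_state(); im=get_image("wrist"); np.savez("w6.npz",im=im,p=s["tcp_pos"],q=s["ee_rot"])
for n in("side","scene"): np.save(n+"6.npy",get_image(n))
from edges import edge
M=axes(s["ee_rot"]); c=cam("wrist",s)
# held tub frame from tool, if unslipped
a=np.radians(15); Z=np.array([-np.sin(a),0,-np.cos(a)]); X=np.array([0,1.,0]); Mt0=np.array([X,np.cross(Z,X),Z]).T
Rt=M@Mt0.T; O=s["tcp_pos"]-Rt@(np.array([.098,0,.14])+.011*Z)
print("tub origin",O, "up",Rt[:,2])
for n,P in dict(A0=(-.06,.108,.115),A1=(.08,.108,.115),lipA=(-.14,.09,.085),lipB=(-.14,-.09,.085),B0=(-.1,-.108,.115),B1=(0,-.108,.115)).items(): print(n,proj(c,Rt@P+O))
E
```

```text
clock 20.75 F [-0.0421  0.0208 -6.9066] w 0.006643725304904315
rot [ 0.0023  0.0013 -0.0018] shift mm [2.1425 1.8954 2.4189]
tub origin [0.5378 0.2037 0.2426] up [-0.0023  0.0018  1.    ]
A0 [-15.7297  33.3486]
A1 [256.1976  15.4648]
lipA [-54.2438  79.2696]
lipB [ 10.5696 321.9655]
B0 [ 18.9919 377.8422]
B1 [143.206  408.6964]
```

```bash
cat > held.py <<'E'
from edges import *; from tgt import *
import sys
im,c=load(sys.argv[1]); d=np.load(sys.argv[1]+".npz"); M=axes(d["q"])
a=np.radians(15); Z=np.array([-np.sin(a),0,-np.cos(a)]); X=np.array([0,1.,0]); Mt0=np.array([X,np.cross(Z,X),Z]).T
Rt=M@Mt0.T; O=d["p"]-Rt@(np.array([.098,0,.14])+.011*Z)
def onplane(px,zt):
    o,r=ray(c,px); o2=Rt.T@(o-O); r2=Rt.T@r; return o2+r2*(zt-o2[2])/r2[2]
for n,P,Q in [("A",(-.03,.108,.115),(.07,.108,.115)),("A'",(.02,.108,.115),(.075,.108,.115)),("B",(-.09,-.108,.115),(-.02,-.108,.115)),("lip",(-.14,-.06,.085),(-.14,-.088,.085))]:
    p,q=proj(c,Rt@P+O),proj(c,Rt@Q+O); e,f,m,r=edge(im,p,q,half=9)
    print(n,p,q,"found",e,f,m,round(float(r),2),"tub xyz mm",onplane(e,P[2])*1e3,onplane(f,P[2])*1e3)
E
python3 held.py w6
```

```text
A [32.8348 30.1547] [232.2686  17.0385] found [32.6865 28.0392] [232.0596  14.0583] 60 0.21 tub xyz mm [-29.8515 108.8827 115.    ] [ 69.9597 109.0548 115.    ]
A' [124.3838  24.1338] [244.1254  16.2588] found [124.2012  21.4786] [243.9182  13.2458] 60 0.23 tub xyz mm [ 20.0683 109.0236 115.    ] [ 74.9504 109.0568 115.    ]
B [ 30.271  380.6439] [116.1759 401.9823] found [ 31.6024 377.0237] [114.1853 407.3951] 28 2.16 tub xyz mm [ -87.8704 -104.422   115.    ] [ -22.357  -113.0459  115.    ]
lip [  1.5557 288.2126] [  9.9867 319.7828] found [ -0.407  288.2115] [ -0.4235 319.7773] 47 0.12 tub xyz mm [-142.0542  -60.3002   85.    ] [-151.3453  -90.0026   85.    ]
```

>>> {"api": "arm_command", "payload": {
  "steps": [
    [0.002,0.001,-0.002,0.7,4.5,12.1,0],
    [0.002,0.001,-0.002,1.5,9.7,31.4,0],
    [0.002,0.001,-0.002,1.5,16.1,55.5,0],
    [0.002,0.001,-0.002,1.5,22.6,79.7,0],
    [0.002,0.001,-0.002,1.5,29.1,103.8,0],
    [0.002,0.001,-0.002,1.5,35.6,128,0],
    [0.002,0.001,-0.002,1.5,39.5,142.5,0],
    [0.002,0.001,-0.002,1.5,40.8,147.3,0]
  ]
}}

```text
clock: 21.7
tcp_pos: [0.6334, 0.2029, 0.2163]
ee_rot: [0.71, 0.692, -0.093, -0.094]
force: [-0.4, -0.6, -7.6]
width: 0.0067
gripper_force: 108.2
```

>>> {"api": "arm_command", "payload": {
  "steps": [
    [0,0,0,0,0,0,0],
    [0,0,0,0,0,0,0],
    [0,0,0,0,0,0,0],
    [0,0,0,0,0,0,0]
  ]
}}

```text
clock: 22.1
tcp_pos: [0.6344, 0.2033, 0.2205]
ee_rot: [0.71, 0.692, -0.09, -0.093]
force: [-0.3, 0.7, -7.3]
width: 0.0069
gripper_force: 108.1
```

```bash
python3 - <<'E'
from plan import *
t,Mt=stack(-.02,.036); rel(t,Mt); print(get_state()["moment"])
E
python3 snap.py w7; python3 held.py w7
```

```text
clock 22.1 F [-0.2529  0.7171 -7.281 ] w 0.006865765600036138
rot [0.002  0.0003 0.0015] shift mm [-0.1098 13.6932 53.4057]
[-0.0402 -1.0914  0.0054]
22.1 [0.6344 0.2033 0.2205] [ 0.7102  0.692  -0.0903 -0.0928] [0.2268 0.5134 0.7791 0.0747 2.0998 0.2824] [-0.2529  0.7171 -7.281 ]
A [32.8337 30.1609] [232.2677  17.0461] found [32.6867 28.0741] [232.0552  14.0289] 60 0.24 tub xyz mm [-29.8539 108.8707 115.    ] [ 69.9587 109.0679 115.    ]
A' [124.3828  24.1406] [244.1246  16.2664] found [124.2059  21.6852] [243.8936  13.0616] 60 0.22 tub xyz mm [ 20.0592 108.947  115.    ] [ 74.9428 109.1242 115.    ]
B [ 30.2698 380.6485] [116.175  401.9871] found [ 31.112  377.5096] [116.589  400.4442] 47 4.21 tub xyz mm [ -88.4428 -104.9641  115.    ] [ -19.457  -106.6104  115.    ]
lip [  1.5544 288.2166] [  9.9855 319.7868] found [ -0.4421 288.2167] [ -0.4412 319.787 ] 50 0.15 tub xyz mm [-142.09    -60.3064   85.    ] [-151.3652  -90.0115   85.    ]
```

>>> {"api": "arm_command", "payload": {
  "steps": [
    [0.002,0,0.001,-0.5,1,4,0],
    [0.002,0,0.001,-0.5,2.5,10,0],
    [0.002,0,0.001,-0.5,4,16,0],
    [0.002,0,0.001,-0.5,5.6,22,0],
    [0.002,0,0.001,-0.5,7.1,28,0],
    [0.002,0,0.001,-0.5,8.6,34,0],
    [0.002,0,0.001,-0.5,9.8,39,0],
    [0.002,0,0.001,-0.5,9.8,39,0]
  ]
}}

```text
clock: 22.95
tcp_pos: [0.6331, 0.2027, 0.1776]
ee_rot: [0.71, 0.691, -0.093, -0.094]
force: [0.3, -0.2, -6.5]
width: 0.0066
gripper_force: 108.1
```

>>> {"api": "arm_command", "payload": {
  "steps": [
    [0,0,0,0,0,0,0],
    [0,0,0,0,0,0,0],
    [0,0,0,0,0,0,0]
  ]
}}

```text
clock: 23.25
tcp_pos: [0.6336, 0.2028, 0.1795]
ee_rot: [0.71, 0.691, -0.092, -0.094]
force: [-0.1, 0.4, -7.8]
width: 0.0067
gripper_force: 108.1
```

```bash
python3 - <<'E'
from plan import *
t,Mt=stack(-.02,.036); rel(t,Mt); print(get_state()["moment"])
E
```

```text
clock 23.25 F [-0.065   0.374  -7.8309] w 0.006683990590787971
rot [-0.0012  0.0005  0.0005] shift mm [ 0.4393  3.9911 13.5997]
[ 0.0135 -1.0434 -0.031 ]
```

>>> {"api": "arm_command", "payload": {
  "steps": [
    [-0.001,0,0,0,0.4,1.5,0],
    [-0.001,0,0,0,0.8,3,0],
    [-0.001,0,0,0,1.2,4.5,0],
    [-0.001,0,0,0,1.6,6,0],
    [-0.001,0,0,0,2.1,7.7,0],
    [-0.001,0,0,0,2.1,7.7,0],
    [-0.001,0,0,0,2.1,7.7,0]
  ]
}}

```text
clock: 23.95
tcp_pos: [0.6334, 0.2028, 0.1709]
ee_rot: [0.71, 0.691, -0.092, -0.094]
force: [-0.2, -0.2, -6.2]
width: 0.0066
gripper_force: 108.0
```

```bash
python3 - <<'E'
from plan import *
t,Mt=stack(-.02,.036); rel(t,Mt); print(get_state()["moment"])
E
```

```text
clock 23.95 F [-0.1981 -0.1654 -6.2341] w 0.006584638897759019
rot [-0.0013  0.0008  0.0005] shift mm [0.4869 1.9251 5.2004]
[-0.0282 -1.1087  0.0301]
```

>>> {"api": "arm_command", "payload": {
  "steps": [
    [0,0,0,0,0.2,0.8,0],
    [0,0,0,0,0.4,1.6,0],
    [0,0,0,0,0.6,2.4,0],
    [0,0,0,0,0.8,3.2,0],
    [0,0,0,0,0.8,3.2,0],
    [0,0,0,0,0.8,3.2,0]
  ]
}}

```text
clock: 24.55
tcp_pos: [0.6333, 0.2028, 0.1676]
ee_rot: [0.71, 0.691, -0.092, -0.094]
force: [2.4, -1.1, -6.7]
width: 0.0067
gripper_force: 114.4
```

```bash
python3 - <<'E'
from plan import *
t,Mt=stack(-.02,.036); rel(t,Mt); print(get_state()["moment"])
E
```

```text
clock 24.55 F [ 2.4106 -1.144  -6.682 ] w 0.006683648018582999
rot [-0.0014  0.0008  0.0005] shift mm [0.4481 1.1819 2.0193]
[-0.6117 -1.1254  0.1114]
```

>>> {"api": "arm_command", "payload": {
  "steps": [
    [0,0,0,0,0.2,0.6,0],
    [0,0,0,0,0.3,1.2,0],
    [0,0,0,0,0.4,1.5,0],
    [0,0,0,0,0.4,1.5,0],
    [0,0,0,0,0.4,1.5,0]
  ]
}}

```text
clock: 25.05
tcp_pos: [0.6334, 0.2027, 0.1665]
ee_rot: [0.71, 0.691, -0.091, -0.094]
force: [0.1, -2.9, -4.2]
width: 0.0067
gripper_force: 116.0
```

```bash
python3 - <<'E'
from plan import *
t,Mt=stack(-.02,.036); rel(t,Mt); print(get_state()["moment"])
E
```

```text
clock 25.05 F [ 0.1447 -2.8546 -4.2215] w 0.0066643192118188465
rot [-0.0006  0.0007  0.0004] shift mm [0.5086 0.7538 0.9947]
[-0.5164 -0.5496  0.2444]
```

Light contact: the +y wall pushes the tub towards −y. I'll shift 1.2 mm towards −y and watch the forces.

>>> {"api": "arm_command", "payload": {
  "steps": [
    [0,0,0,-0.4,0,0,0],
    [0,0,0,-0.8,0,0,0],
    [0,0,0,-1.2,0,0,0],
    [0,0,0,-1.2,0,0,0],
    [0,0,0,-1.2,0,0,0]
  ]
}}

```text
clock: 25.55
tcp_pos: [0.6334, 0.2015, 0.1662]
ee_rot: [0.71, 0.691, -0.092, -0.094]
force: [2.5, 2.1, -3.7]
width: 0.0066
gripper_force: 116.1
```

```bash
python3 - <<'E'
from plan import *
t,Mt=stack(-.02,.036); rel(t,Mt); print(get_state()["moment"])
E
```

```text
clock 25.55 F [ 2.4791  2.1217 -3.6717] w 0.006584100576831096
rot [-0.0011  0.0007  0.0004] shift mm [1.6946 0.7052 0.6279]
[ 1.0871 -0.7161 -0.4667]
```

>>> {"api": "arm_command", "payload": {
  "steps": [
    [0,0,0,0,0.1,0.5,0],
    [0,0,0,0,0.3,1,0],
    [0,0,0,0,0.3,1,0],
    [0,0,0,0,0.3,1,0]
  ]
}}

```text
clock: 25.95
tcp_pos: [0.6335, 0.2012, 0.1653]
ee_rot: [0.711, 0.691, -0.092, -0.093]
force: [7.5, -8.7, 1.5]
width: 0.0062
gripper_force: 136.6
```

```bash
python3 - <<'E'
from plan import *
t,Mt=stack(-.02,.036); rel(t,Mt); print(get_state()["moment"])
E
```

```text
clock 25.95 F [ 7.4703 -8.6692  1.4746] w 0.0062238106232875585
rot [-0.0007  0.0011  0.    ] shift mm [ 2.0419  0.3216 -0.1219]
[ 0.0238 -1.4833 -0.0298]
```

>>> {"api": "arm_command", "payload": {
  "steps": [
    [0,0,0,0,0,0,0],
    [0,0,0,0,0,0,0],
    [0,0,0,0,0,0,0],
    [0,0,0,0,0,0,0]
  ],
  "newtons": 20
}}

```text
clock: 26.35
tcp_pos: [0.6334, 0.2014, 0.1652]
ee_rot: [0.71, 0.691, -0.092, -0.094]
force: [0.3, -2.2, -4.4]
width: 0.0066
gripper_force: 113.9
```

```bash
python3 - <<'E'
from plan import *
t,Mt=stack(-.02,.036); rel(t,Mt); print(get_state()["moment"],get_state()["gripper_force"])
E
python3 snap.py w8; python3 held.py w8
```

```text
clock 26.35 F [ 0.3392 -2.2227 -4.3666] w 0.006610693143568046
rot [-0.0011  0.001   0.0005] shift mm [ 1.8081  0.4426 -0.3033]
[ 0.5212 -0.1137  0.1347] 113.93445692308887
26.35 [0.6334 0.2014 0.1652] [ 0.7104  0.6915 -0.0917 -0.0936] [0.2247 0.502  0.8923 0.0704 2.0015 0.2729] [ 0.3392 -2.2227 -4.3666]
A [32.8306 30.158 ] [232.2679  17.0425] found [32.8343 30.2219] [232.352   18.4694] 57 4.03 tub xyz mm [-30.0049 107.9733 115.    ] [ 70.0126 107.4937 115.    ]
A' [124.381   24.1374] [244.125   16.2628] found [124.3275  22.1143] [244.1959  18.9443] 38 2.92 tub xyz mm [ 20.0949 108.7781 115.    ] [ 74.9969 107.0581 115.    ]
B [ 30.2669 380.651 ] [116.1729 401.9902] found [ 28.985  386.6982] [115.5257 405.0436] 26 1.16 tub xyz mm [ -92.7229 -113.8604  115.    ] [ -20.9453 -110.733   115.    ]
lip [  1.5517 288.2177] [  9.9828 319.7882] found [ -0.439  288.2234] [ -0.3485 319.8178] 50 0.12 tub xyz mm [-142.0855  -60.3106   85.    ] [-151.2689  -90.0216   85.    ]
```

>>> {"api": "arm_command", "payload": {
  "steps": [
    [0,0,0,0.3,0.1,0.4,0],
    [0,0,0,0.3,0.2,0.8,0],
    [0,0,0,0.3,0.2,0.8,0],
    [0,0,0,0.3,0.2,0.8,0],
    [0,0,0,0.3,0.2,0.8,0],
    [0,0,0,0.3,0.2,0.8,0],
    [0,0,0,0.3,0.2,0.8,0]
  ],
  "newtons": 20
}}

```text
clock: 27.1
tcp_pos: [0.6333, 0.2023, 0.1639]
ee_rot: [0.71, 0.692, -0.092, -0.094]
force: [-0.2, 2.8, -7.8]
width: 0.0067
gripper_force: 108.8
```

```bash
python3 - <<'E'
from plan import *
t,Mt=stack(-.02,.036); rel(t,Mt); print(get_state()["moment"],get_state()["gripper_force"])
E
```

```text
clock 27.1 F [-0.1586  2.7609 -7.7739] w 0.00673314718752577
rot [-0.0014  0.0005  0.001 ] shift mm [ 0.9018  0.1976 -1.5973]
[ 0.168  -1.1076 -0.0513] 108.80065821111202
```

>>> {"api": "arm_command", "payload": {
  "steps": [
    [0,0,0,0,0.1,0.5,0],
    [0,0,0,0,0.3,1,0],
    [0,0,0,0,0.3,1,0],
    [0,0,0,0,0.3,1,0],
    [0,0,0,0,0.3,1,0]
  ]
}}

```text
clock: 27.6
tcp_pos: [0.6334, 0.2017, 0.1632]
ee_rot: [0.71, 0.691, -0.092, -0.094]
force: [-1.2, 1.1, -7.1]
width: 0.0065
gripper_force: 105.8
```

```bash
python3 - <<'E'
from plan import *
t,Mt=stack(-.02,.036); rel(t,Mt); print(get_state()["moment"],get_state()["gripper_force"])
E
```

```text
clock 27.6 F [-1.2014  1.0969 -7.0849] w 0.0065046237346835485
rot [-0.0011  0.001   0.0003] shift mm [ 1.4968 -0.0992 -2.2099]
[-0.3026 -0.7975  0.0525] 105.78812263906002
```

>>> {"api": "arm_command", "payload": {
  "steps": [
    [0,0,0,0,0.1,0.5,0],
    [0,0,0,0,0.3,1,0],
    [0,0,0,0,0.3,1,0],
    [0,0,0,0,0.3,1,0],
    [0,0,0,0,0.3,1,0]
  ]
}}

```text
clock: 28.1
tcp_pos: [0.6334, 0.2018, 0.1621]
ee_rot: [0.71, 0.691, -0.092, -0.094]
force: [2.5, 2.1, -9.1]
width: 0.007
gripper_force: 105.7
```

```bash
python3 - <<'E'
from plan import *
t,Mt=stack(-.02,.036); rel(t,Mt); print(get_state()["moment"],get_state()["gripper_force"])
for n in("side","scene"): np.save(n+"7.npy",get_image(n))
E
```

```text
clock 28.1 F [ 2.4745  2.1371 -9.0898] w 0.00698351196049372
rot [-0.0011  0.001   0.0003] shift mm [ 1.4807 -0.4106 -3.2369]
[ 1.2711 -1.4376 -0.5786] 105.65657705068588
```

```bash
python3 snap.py w9; cat > flow.py <<'E'
import cv2,numpy as np,sys
g=lambda n:cv2.cvtColor(np.load(n+".npz")["im"],cv2.COLOR_RGB2GRAY)
def flow(a,b):
    A,B=g(a),g(b); m=np.zeros_like(A); m[15:300,5:270]=255
    p=cv2.goodFeaturesToTrack(A,60,.01,7,mask=m)
    q,st,e=cv2.calcOpticalFlowPyrLK(A,B,p,None,winSize=(15,15)); r,st2,_=cv2.calcOpticalFlowPyrLK(B,A,q,None,winSize=(15,15))
    ok=(st.ravel()==1)&(st2.ravel()==1)&(np.linalg.norm(r-p,axis=2).ravel()<.5)
    for u,d in sorted(zip(p[ok,0].round().tolist(),(q-p)[ok,0].round(1).tolist())): print(a,b,u,d)
flow("w6","w7"); print(); flow("w7","w8"); print(); flow("w7","w9")
E
python3 flow.py
```

```text
28.2 [0.6334 0.2018 0.1622] [ 0.7104  0.6914 -0.0917 -0.0937] [0.2251 0.5025 0.897  0.0705 1.9963 0.2731] [-0.0561  2.9184 -6.7972]
w6 w7 [14.0, 132.0] [0.8999999761581421, 0.5]
w6 w7 [15.0, 62.0] [-0.699999988079071, -0.0]
w6 w7 [16.0, 30.0] [0.5, -0.10000000149011612]
w6 w7 [24.0, 61.0] [-1.399999976158142, 0.0]
w6 w7 [25.0, 142.0] [1.0, 0.6000000238418579]
w6 w7 [30.0, 28.0] [2.700000047683716, -0.20000000298023224]
w6 w7 [84.0, 91.0] [-0.699999988079071, -0.20000000298023224]
w6 w7 [85.0, 58.0] [-0.6000000238418579, 0.0]
w6 w7 [90.0, 171.0] [-2.5999999046325684, -0.800000011920929]
w6 w7 [100.0, 59.0] [-0.10000000149011612, 0.0]
w6 w7 [116.0, 58.0] [-0.699999988079071, 0.0]
w6 w7 [118.0, 182.0] [-3.799999952316284, -1.2000000476837158]
w6 w7 [124.0, 58.0] [-0.8999999761581421, -0.0]
w6 w7 [135.0, 100.0] [-0.0, -0.10000000149011612]
w6 w7 [147.0, 198.0] [0.10000000149011612, 0.800000011920929]
w6 w7 [156.0, 274.0] [0.0, -0.0]
w6 w7 [194.0, 17.0] [-42.900001525878906, 3.0]
w6 w7 [201.0, 16.0] [-42.5, 3.0]
w6 w7 [202.0, 201.0] [1.7999999523162842, 0.800000011920929]
w6 w7 [208.0, 16
[... 1343 characters left out ...]
[-7.0, -27.799999237060547]
w7 w9 [156.0, 274.0] [-6.599999904632568, -11.5]
w7 w9 [174.0, 198.0] [1.0, -27.899999618530273]
w7 w9 [204.0, 202.0] [3.700000047683716, -28.799999237060547]
w7 w9 [222.0, 203.0] [1.100000023841858, -28.899999618530273]
w7 w9 [248.0, 270.0] [-0.5, 0.0]
w7 w9 [252.0, 288.0] [-0.30000001192092896, -0.10000000149011612]
w7 w9 [254.0, 281.0] [-0.30000001192092896, -0.20000000298023224]
w7 w9 [254.0, 299.0] [-0.4000000059604645, 0.20000000298023224]
w7 w9 [256.0, 270.0] [-0.30000001192092896, 0.0]
w7 w9 [266.0, 299.0] [-1.100000023841858, 0.4000000059604645]
w7 w9 [269.0, 204.0] [-1.600000023841858, -30.0]
w7 w9 [269.0, 275.0] [-1.2999999523162842, 12.899999618530273]
```

```bash
cat > prof.py <<'E'
import cv2,numpy as np,sys
from scipy.signal import find_peaks
for n in sys.argv[1:]:
    im=np.load(n+".npz")["im"]; g=cv2.GaussianBlur(im,(0,0),1).astype(float).sum(2)/3
    for c in (10,60,110,160,210,250):
        d=np.gradient(g[:,c]); pk=[p for p in find_peaks(abs(d),height=4)[0]]
        print(n,"col",c,[(int(p),int(d[p])) for p in pk if p<110 or p>290])
E
python3 prof.py w7 w8 w9
```

```text
w7 col 10 [(30, -28), (62, -20), (85, 5), (309, 9), (325, -18), (357, 8), (372, 9), (377, -25), (408, -6)]
w7 col 60 [(26, -28), (60, -21), (90, 6), (369, 7), (380, -23)]
w7 col 110 [(23, -27), (58, -22), (96, 5), (351, -16)]
w7 col 160 [(19, -29), (56, -22), (99, 8), (322, -16), (368, 16), (379, -18)]
w7 col 210 [(16, -10), (54, -22), (98, 9), (319, -21)]
w7 col 250 [(13, -11), (52, -20), (98, 10)]
w8 col 10 [(6, -20), (58, 6), (107, 8), (350, 9), (369, 28), (386, -34), (409, -17)]
w8 col 60 [(1, -5), (66, 5), (361, 9), (380, -22)]
w8 col 110 [(75, 5), (351, -15)]
w8 col 160 [(76, 8), (322, -15), (369, 16), (379, -17)]
w8 col 210 [(74, 8), (319, -20), (331, 4)]
w8 col 250 [(71, 9)]
w9 col 10 [(6, -20), (54, 5), (108, 7), (348, 8), (366, 28), (388, -35), (409, -16)]
w9 col 60 [(1, -15), (62, 5), (360, 8), (380, -28)]
w9 col 110 [(71, 5), (351, -15)]
w9 col 160 [(73, 9), (322, -15), (368, 16), (379, -18)]
w9 col 210 [(71, 9), (319, -21), (332, 4)]
w9 col 250 [(70, 10)]
```

The numbers indicate the tub has rolled in the grip. I'll lift it clear, then re-measure the held tub and the spare.

>>> {"api": "arm_command", "payload": {
  "steps": [
    [0,0,0,0,-0.8,-3,0],
    [0,0,0,0,-2.5,-9,0],
    [0,0,0,0,-5,-18,0],
    [0,0,0,0,-9,-33,0],
    [0,0,0,0,-14,-52,0],
    [0,0,0,0,-20,-75,0],
    [0,0,0,0,-26,-98,0],
    [0,0,0,0,-33,-125,0]
  ],
  "newtons": 110
}}

```text
clock: 29.05
tcp_pos: [0.6338, 0.2018, 0.2929]
ee_rot: [0.71, 0.691, -0.092, -0.094]
force: [0.7, 0.1, -7.3]
width: 0.0066
gripper_force: 114.5
```

>>> {"api": "arm_command", "payload": {
  "steps": [
    [0,0,0,0,0,0,0],
    [0,0,0,0,0,0,0],
    [0,0,0,0,0,0,0],
    [0,0,0,0,0,0,0]
  ]
}}

```text
clock: 29.45
tcp_pos: [0.6338, 0.2018, 0.2891]
ee_rot: [0.71, 0.691, -0.093, -0.095]
force: [-0.3, 0.4, -7.0]
width: 0.0069
gripper_force: 114.3
```

```bash
python3 snap.py w10; python3 prof.py w10; python3 - <<'E'
from h import *
a=cv2.imread("pics/scene0.png"); s0=cv2.imread("pics/side0.png")
for n,A in(("scene",a),("side",s0)):
    im=get_image(n); np.save(n+"10.npy",im); B=cv2.cvtColor(im,cv2.COLOR_RGB2GRAY); A=cv2.cvtColor(A,cv2.COLOR_BGR2GRAY)
    m=np.zeros_like(A); 
    x0,y0,x1,y1=(300,172,396,252) if n=="scene" else (168,143,278,235)
    m[y0:y1,x0:x1]=255
    p=cv2.goodFeaturesToTrack(A,40,.02,5,mask=m); q,st,_=cv2.calcOpticalFlowPyrLK(A,B,p,None,winSize=(13,13)); r,_,_=cv2.calcOpticalFlowPyrLK(B,A,q,None,winSize=(13,13))
    for u,d,e in zip(p[:,0],(q-p)[:,0],np.linalg.norm(r-p,axis=2).ravel()):
        if e<.5 and np.linalg.norm(d)<25: print(n,u.astype(int),d.round(1))
E
```

```text
29.45 [0.6338 0.2018 0.2891] [ 0.7103  0.6912 -0.0932 -0.0946] [0.225  0.5598 0.5949 0.0821 2.2441 0.2952] [-0.277   0.4422 -6.9526]
w10 col 10 [(6, -21), (58, 6), (103, 8), (353, 10), (374, 17), (409, -48)]
w10 col 60 [(67, 5), (364, 10), (380, -24)]
w10 col 110 [(76, 5), (351, -15)]
w10 col 160 [(78, 9), (322, -15), (368, 16), (379, -17)]
w10 col 210 [(76, 9), (319, -20)]
w10 col 250 [(74, 10)]
scene [325 251] [ 6.9 -2.6]
scene [322 242] [ 6.8 -3.5]
scene [387 229] [ 6.4 -2.5]
scene [378 233] [ 6.4 -3.1]
scene [375 245] [ 6.1 -3. ]
scene [345 232] [ 7.3 -2. ]
scene [384 235] [ 6.2 -3.1]
scene [339 238] [ 8.  -2.5]
scene [366 249] [ 5.  -2.9]
scene [382 240] [ 6. -3.]
scene [370 226] [ 7.8 -2.8]
side [273 181] [-6.3 -3.1]
side [267 192] [-6.4 -2.6]
side [217 229] [-5.9 -2.6]
side [233 228] [-5.4 -2.9]
side [261 206] [-6.  -2.7]
side [214 225] [-5.9 -2.5]
side [270 197] [-6.5 -2.4]
```

```bash
cat > lk.py <<'E'
from h import *
np.set_printoptions(precision=4,suppress=True)
def lk(A,B,poly,dp,maxn=40):
    A=cv2.cvtColor(A,cv2.COLOR_RGB2GRAY);B=cv2.cvtColor(B,cv2.COLOR_RGB2GRAY)
    m=np.zeros_like(A); cv2.fillPoly(m,[np.int32(poly)],255); m=cv2.dilate(m,np.ones((7,7)))
    p=cv2.goodFeaturesToTrack(A,maxn,.02,5,mask=m); q0=(p+np.float32(dp)).astype(np.float32)
    q,st,_=cv2.calcOpticalFlowPyrLK(A,B,p,q0.copy(),winSize=(17,17),maxLevel=2,flags=cv2.OPTFLOW_USE_INITIAL_FLOW)
    r,_,_=cv2.calcOpticalFlowPyrLK(B,A,q,(q-np.float32(dp)).astype(np.float32),winSize=(17,17),maxLevel=2,flags=cv2.OPTFLOW_USE_INITIAL_FLOW)
    e=np.linalg.norm(r-p,axis=2).ravel(); return p[e<.5,0],q[e<.5,0]
def tubpose(p,q):
    M=R.from_quat(q).as_matrix(); a=np.radians(15); Z=np.array([-np.sin(a),0,-np.cos(a)]); X=np.array([0,1.,0]); M0=np.array([X,np.cross(Z,X),Z]).T
    Rt=M@M0.T; return Rt,p-Rt@(np.array([.098,0,.14])+.011*Z)
P8=np.array([[-.14,.095,.085],[-.14,-.095,.085],[.098,-.108,.115],[.098,.108,.115]])
E
python3 - <<'E'
from lk import *
f=lambda n:np.load(n+".npy")
# spare displacement
sh={}
for n in("scene","side"):
    A=cv2.cvtColor(cv2.imread(f"pics/{n}0.png"),cv2.COLOR_BGR2RGB); c=cam(n)
    from tgt import frame
    Rt,O=frame((.5588,.2053),-1.58,0)
    poly=cv2.convexHull(np.float32([proj(c,Rt@P+O) for P in P8]+[proj(c,Rt@np.array([x,y,0])+O) for x in(-.065,.065) for y in(-.08,.08)]))
    p,q=lk(A,f(n+"10"),poly,(0,0)); d=(q-p); k=np.linalg.norm(d,axis=1)>3
    md=np.median(d[k],axis=0); print(n,len(p),k.sum(),"median",md,"spread",d[k].std(0))
    c0=proj(c,[.5588,.2053,.08]); print(" shift m",(onz(c,c0+md,.08)-onz(c,c0,.08)))
# held tub, hover6 -> hover10
d6,d10=np.load("w6.npz"),np.load("w10.npz")
R6,O6=tubpose(d6["p"],d6["q"]); R10,O10=tubpose(d10["p"],d10["q"])
for n in("scene","side"):
    c=cam(n); poly=cv2.convexHull(np.float32([proj(c,R6@P+O6) for P in P8]+[proj(c,R6@np.array(P)+O6) for P in [(.102,.05,.155),(.102,-.05,.155)]]))
    dp=proj(c,R10@[0,0,.08]+O10)-proj(c,R6@[0,0,.08]+O6)
    p,q=lk(f(n+"6"),f(n+"10"),poly,dp)
    print(n,"expected",dp); 
    for u,v in zip(p,q-p): print("  ",u.astype(int),(v-dp).round(1))
E
```

```text
scene 11 10 median [ 6.4947 -2.7925] spread [0.8044 0.4967]
 shift m [-0.0068  0.0222  0.    ]
side 13 13 median [-5.9308 -2.6406] spread [0.5465 0.3421]
 shift m [-0.0043  0.0221  0.    ]
scene expected [-4.2794 20.726 ]
   [324 181] [  3.1 -22.2]
   [311 123] [ 9.9 -3.4]
   [393 171] [ 5.2 -1. ]
   [317 122] [ 9.9 -3.3]
   [376 120] [-6.6  0.4]
   [329 180] [  3.2 -21.9]
   [374 130] [-1.9  8.9]
   [348 175] [12.4 -3.5]
   [379 172] [-1.6  2.8]
   [342 177] [12.9 -3.9]
   [370 133] [-1.7  9.2]
side expected [ 3.4544 23.9078]
   [237  97] [-1.2  1.6]
   [238  80] [-1.2  3. ]
   [183 142] [-14.2 -16.4]
   [234  86] [-1.1  2.8]
```

```bash
python3 - <<'E'
from lk import *
l=cv2.createLineSegmentDetector()
for n in("w6","w10"):
    g=cv2.cvtColor(np.load(n+".npz")["im"],cv2.COLOR_RGB2GRAY); L=l.detect(g)[0][:,0]
    L=[x for x in L if np.hypot(x[0]-x[2],x[1]-x[3])>35 and min(x[1],x[3])<330]
    print(n); [print("  ",x.round().astype(int).tolist()) for x in sorted(L,key=lambda x:x[1]+x[3])]
# scene/side: segments near held tub
d=np.load("w10.npz"); Rt,O=tubpose(d["p"],d["q"])
names=dict(lipA=(-.14,.09,.085),lipB=(-.14,-.09,.085),rimBb=(.098,-.108,.115),rimAb=(.098,.108,.115),tabA=(.103,.05,.155),tabB=(.103,-.05,.155))
for n in("scene","side"):
    c=cam(n); print(n,{k:proj(c,Rt@np.array(P)+O).round().astype(int).tolist() for k,P in names.items()})
    g=cv2.cvtColor(np.load(n+"10.npy"),cv2.COLOR_RGB2GRAY); L=l.detect(g)[0][:,0]; ctr=proj(c,Rt@np.array([0,0,.1])+O)
    for x in L:
        if np.hypot(x[0]-x[2],x[1]-x[3])>18 and np.linalg.norm((x[:2]+x[2:])/2-ctr)<75: print("  ",x.round().astype(int).tolist())
E
```

```text
w6
   [1, 30, 292, 10]
   [293, 12, 292, 67]
   [1, 62, 271, 51]
   [293, 68, 368, 66]
   [293, 82, 358, 81]
   [109, 96, 1, 84]
   [368, 67, 365, 122]
   [269, 98, 111, 98]
   [339, 99, 296, 99]
   [359, 83, 357, 122]
   [272, 53, 273, 158]
   [292, 156, 293, 83]
   [338, 152, 341, 101]
   [134, 102, 146, 194]
   [336, 158, 293, 158]
   [118, 182, 24, 142]
   [365, 127, 360, 219]
   [336, 212, 338, 159]
   [199, 198, 148, 197]
   [268, 204, 202, 202]
   [296, 207, 333, 210]
   [296, 224, 334, 228]
   [347, 245, 337, 212]
   [294, 254, 294, 208]
   [146, 198, 155, 274]
   [347, 251, 296, 245]
   [354, 262, 293, 255]
   [14, 303, 0, 252]
   [293, 297, 293, 259]
   [157, 275, 236, 286]
   [383, 295, 491, 284]
   [270, 277, 274, 312]
   [491, 316, 453, 319]
   [497, 292, 505, 346]
   [291, 352, 291, 301]
   [0, 352, 13, 318]
   [48, 386, 176, 312]
w10
   [0, 7, 59, 0]
   [294, 30, 356, 25]
   [272, 1, 273, 88]
   [296, 48, 344, 45]
   [357, 26, 354, 99]
   [128, 79, 1, 56]
   [346, 47, 344, 101]
   [269, 73, 129, 79]
   [341, 72, 333, 121]
   [296, 149, 293, 49]
   [327, 148, 329, 79]
 
[... 868 characters left out ...]
 [351, 232, 383, 228]
   [401, 139, 396, 120]
   [394, 111, 404, 133]
   [382, 224, 356, 228]
   [418, 142, 401, 149]
   [326, 215, 332, 235]
side {'lipA': [156, 159], 'lipB': [199, 193], 'rimBb': [270, 142], 'rimAb': [217, 109], 'tabA': [231, 105], 'tabB': [256, 120]}
   [158, 174, 158, 196]
   [256, 146, 254, 168]
   [265, 90, 254, 109]
   [183, 204, 165, 192]
   [255, 203, 227, 226]
   [170, 147, 143, 128]
   [153, 129, 174, 146]
   [203, 174, 261, 133]
   [250, 136, 201, 170]
   [237, 190, 213, 209]
   [216, 214, 245, 192]
   [194, 181, 179, 171]
   [194, 172, 174, 164]
   [251, 167, 221, 190]
   [207, 209, 186, 201]
   [168, 159, 195, 169]
   [247, 193, 265, 180]
   [174, 194, 193, 198]
```

```bash
python3 - <<'E'
from lk import *
from tgt import frame
print(get_state()["moment"],get_state()["force"])
Rt,O=frame((.5588,.2053),-1.58,0)
for tag in("_last","6","7","10"):
  for n in("scene","side"):
    A=cv2.cvtColor(cv2.imread(f"pics/{n}0.png"),cv2.COLOR_BGR2RGB); c=cam(n)
    poly=cv2.convexHull(np.float32([proj(c,Rt@P+O) for P in P8]+[proj(c,Rt@np.array([x,y,0])+O) for x in(-.065,.065) for y in(-.08,.08)]))
    p,q=lk(A,np.load(n+tag+".npy"),poly,(0,0)); d=q-p
    print(tag,n,[(a.astype(int).tolist(),b.round(1).tolist()) for a,b in zip(p,d) if np.linalg.norm(b)<15][:14])
E
```

```text
[-0.2127 -1.0953 -0.0102] [-0.064   0.1575 -6.7004]
_last scene [([307, 185], [0.10000000149011612, 0.10000000149011612]), ([396, 233], [0.0, -0.10000000149011612]), ([308, 201], [0.10000000149011612, 0.10000000149011612]), ([325, 251], [0.10000000149011612, -0.10000000149011612]), ([322, 242], [0.10000000149011612, 0.10000000149011612]), ([390, 233], [-0.0, -0.10000000149011612]), ([386, 237], [-0.10000000149011612, 0.0]), ([370, 179], [-0.10000000149011612, 0.10000000149011612]), ([387, 229], [-0.10000000149011612, 0.0]), ([378, 233], [-0.10000000149011612, 0.0]), ([375, 245], [-0.0, -0.10000000149011612]), ([345, 232], [0.20000000298023224, 0.0]), ([364, 180], [0.0, 0.10000000149011612]), ([339, 238], [0.10000000149011612, 0.10000000149011612])]
_last side [([215, 154], [-0.0, 0.0]), ([217, 229], [0.0, -0.0]), ([214, 225], [0.10000000149011612, -0.10000000149011612])]
6 scene [([307, 185], [0.4000000059604645, 0.4000000059604645]), ([396, 233], [0.10000000149011612, -0.699999988079071]), ([308, 201], [0.5, 0.8999999761581421]), ([325, 251], [0.4000000059604645, -0.5]), ([322, 242]
[... 2505 characters left out ...]
52316284])]
10 side [([273, 181], [-6.300000190734863, -3.0]), ([267, 192], [-6.5, -2.5999999046325684]), ([197, 216], [-4.900000095367432, -1.899999976158142]), ([217, 229], [-5.900000095367432, -2.5999999046325684]), ([233, 228], [-5.300000190734863, -2.9000000953674316]), ([261, 206], [-6.099999904632568, -2.5999999046325684]), ([218, 213], [-5.800000190734863, -2.5999999046325684]), ([214, 225], [-5.900000095367432, -2.5]), ([223, 207], [-5.900000095367432, -2.5999999046325684]), ([257, 209], [-6.099999904632568, -2.5999999046325684]), ([263, 189], [-6.400000095367432, -2.799999952316284]), ([248, 200], [-7.099999904632568, -3.4000000953674316]), ([238, 224], [-5.300000190734863, -3.0])]
```

```bash
cat > fit.py <<'E'
from lk import *
from scipy.optimize import least_squares
d=np.load("w6.npz"); c=cam("wrist",{"tcp_pos":d["p"],"ee_rot":d["q"]}); Rt,O=tubpose(d["p"],d["q"])
def bp(px,z):
    o,r=ray(c,px); o=Rt.T@(o-O); r=Rt.T@r; return o+r*(z-o[2])/r[2]
S=[("rimA",(1,62),(271,51),.115,(0,7),(59,0)),
   ("floorA",(269,98),(111,98),.010,(269,73),(129,79)),
   ("front",(135,107),(155,274),.010,(132,98),(146,267)),
   ("floorB",(157,275),(236,286),.010,(146,269),(237,279)),
   ("back",(272,53),(273,150),.115,(272,1),(273,88))]
for s in S: print(s[0],(bp(s[1],s[3])*1e3).round(1),(bp(s[2],s[3])*1e3).round(1))
g=np.array([.098,0,.14])  # rotate about grip point, tub axes
def res(v,out=False):
    Q=R.from_rotvec(v[:3]); r=[]
    for n,a,b,z,e,f in S:
        e,f=np.array(e,float),np.array(f,float); t=(f-e)/np.linalg.norm(f-e); nn=np.array([-t[1],t[0]])
        for P in (bp(a,z),bp(b,z)):
            P2=Q.apply(P-g)+g+v[3:]; r.append((proj(c,Rt@P2+O)-e)@nn)
    return np.array(r)
f=least_squares(lambda v:np.r_[res(v),v[:3]*30],np.zeros(6),loss="soft_l1",x_scale=[.02]*3+[.01]*3)
print("rot deg (tub x,y,z)",np.degrees(f.x[:3]),"shift mm",f.x[3:]*1e3); print("resid px",res(f.x).round(1))
E
python3 fit.py
```

```text
rimA [-53.4  94.9 115. ] [ 85.9  95.1 115. ]
floorA [52.7 78.7 10. ] [-79.9  79.2  10. ]
front [-58.5  72.3  10. ] [-58.5 -74.7  10. ]
floorB [-56.5 -75.4  10. ] [ 21.1 -75.5  10. ]
back [ 86.3  94.4 115. ] [ 86.4  56.2 115. ]
rot deg (tub x,y,z) [-4.8102 -0.0436  1.0986] shift mm [ 2.606  28.2344  9.7042]
resid px [ 0.3 -0.1 -0.2  0.3  0.3 -0.1 -0.3  0.2 -0.4  0.3]
```

```bash
cat > spare.py <<'E'
from lk import *
from tgt import frame
from scipy.optimize import least_squares
def spare_move(tag,base=(.5588,.2053,-1.58)):
    Rt,O=frame(base[:2],base[2],0); obs=[]
    for n in("scene","side"):
        A=cv2.cvtColor(cv2.imread(f"pics/{n}0.png"),cv2.COLOR_BGR2RGB); c=cam(n)
        poly=cv2.convexHull(np.float32([proj(c,Rt@P+O) for P in P8]+[proj(c,Rt@np.array([x,y,0])+O) for x in(-.065,.065) for y in(-.08,.08)]))
        p,q=lk(A,np.load(n+tag+".npy"),poly,(0,0))
        for a,b in zip(p,q):
            if np.linalg.norm(b-a)<15: obs.append((n,c,onz(c,a,.08),b))
    def res(v):
        Q=R.from_rotvec([0,0,v[2]]).as_matrix(); ctr=np.array([base[0],base[1],0])
        return np.concatenate([proj(c,Q@(P-ctr)+ctr+[v[0],v[1],0])-b for n,c,P,b in obs])
    f=least_squares(res,[0,0,0],loss="soft_l1",f_scale=.4,x_scale=[.01,.01,.02]); return f.x,len(obs)
if __name__=="__main__":
    import sys
    for t in sys.argv[1:]:
        v,n=spare_move(t); print(t,"dx,dy mm",v[:2]*1e3,"dyaw deg",np.degrees(v[2]),n)
E
python3 spare.py 6 7 10
cat > cmp.py <<'E'
from spare import *
import sys
def target(o,yawd,dx,zb,v):
    Q=R.from_rotvec(v[:3]).as_matrix(); t=v[3:]; g=np.array([.098,0,.14]); y=np.radians(yawd)
    Rd,Od=frame((o[0]+dx*np.cos(y),o[1]+dx*np.sin(y)),yawd,zb)
    RN=Rd@Q.T; ON=Od-RN@(g+t-Q@g); a=np.radians(15); Z=np.array([-np.sin(a),0,-np.cos(a)]); X=np.array([0,1.,0]); M0=np.array([X,np.cross(Z,X),Z]).T
    return ON+RN@(g+.011*Z), RN@M0
E
python3 - <<'E'
from cmp import *
from tgt import rel
v10,_=spare_move("10"); v7,_=spare_move("7"); v=v10
o=(.5588+v[0],.2053+v[1]); yw=-1.58+np.degrees(v[2]); print("spare now",o,yw)
fit=np.r_[np.radians([-4.81,-.04,1.10]),.0026,.0282,.0097]
t,M=target(o,yw,-.018,.16,fit); rel(t,M); print("world target",t, M.T@[0,0,-1])
E
```

```text
6 dx,dy mm [0.07   0.6506] dyaw deg 0.05676132027547448 28
7 dx,dy mm [-6.3338 19.9207] dyaw deg 0.24217475898276622 16
10 dx,dy mm [-5.6452 20.8304] dyaw deg 0.6891344475196469 24
spare now (np.float64(0.5531548245616732), np.float64(0.22613036453769725)) -0.8908655524803532
clock 29.6 F [-0.064   0.1575 -6.7004] w 0.006739977908782
rot [-0.0019  0.0843 -0.0146] shift mm [-3.387  -3.4313 14.2398]
world target [0.6268 0.1987 0.2774] [-0.0838  0.2594  0.9621]
```

>>> {"api": "arm_command", "payload": {
  "steps": [
    [-0.001,0.03,-0.005,-1,-1,4,0],
    [-0.002,0.06,-0.01,-2,-2,9,0],
    [-0.002,0.084,-0.015,-3.4,-3.4,14,0],
    [-0.002,0.084,-0.015,-3.4,-3.4,14,0],
    [-0.002,0.084,-0.015,-3.4,-3.4,14,0],
    [-0.002,0.084,-0.015,-3.4,-3.4,14,0],
    [-0.002,0.084,-0.015,-3.4,-3.4,14,0]
  ],
  "newtons": 110
}}

```text
clock: 30.3
tcp_pos: [0.6271, 0.1991, 0.279]
ee_rot: [0.708, 0.693, -0.06, -0.122]
force: [0.5, -0.3, -6.6]
width: 0.0066
gripper_force: 114.5
```

```bash
python3 snap.py w11; python3 - <<'E'
from cmp import *
from tgt import rel
for n in("side","scene"): np.save(n+"11.npy",get_image(n))
v,k=spare_move("11"); print("spare",v[:2]*1e3,np.degrees(v[2]),k)
l=cv2.createLineSegmentDetector()
g=cv2.cvtColor(np.load("w11.npz")["im"],cv2.COLOR_RGB2GRAY); L=l.detect(g)[0][:,0]
for x in sorted(L,key=lambda x:x[1]+x[3]):
    if np.hypot(x[0]-x[2],x[1]-x[3])>35 and min(x[1],x[3])<330 and min(x[0],x[2])<280: print("  ",x.round().astype(int).tolist())
fit=np.r_[np.radians([-4.81,-.04,1.10]),.0026,.0282,.0097]
t,M=target((.5533,.2268),-1.0,-.018,.045,fit); rel(t,M); print(t,get_state()["moment"])
E
```

```text
30.3 [0.6271 0.1991 0.279 ] [ 0.7084  0.6925 -0.0603 -0.1224] [0.1868 0.4909 0.7065 0.1657 2.1761 0.288 ] [ 0.5209 -0.3302 -6.6003]
spare [-5.489  20.9558] 0.758448596699002 26
   [0, 7, 64, 0]
   [272, 1, 272, 88]
   [132, 80, 0, 56]
   [269, 73, 132, 80]
   [132, 92, 139, 179]
   [100, 159, 13, 115]
   [268, 91, 267, 186]
   [137, 181, 101, 163]
   [256, 184, 141, 182]
   [140, 184, 147, 268]
   [148, 269, 238, 280]
   [269, 312, 269, 351]
   [54, 383, 174, 313]
clock 30.45 F [ 0.1633 -0.4272 -8.2249] w 0.006379834546666235
rot [0.0021 0.0004 0.0028] shift mm [ -9.5521  29.6873 112.2588]
[0.6268 0.1992 0.1624] [-0.3629 -0.9426  0.015 ]
```

>>> {"api": "arm_command", "payload": {
  "steps": [
    [0.002,0,0.003,-0.8,2.4,9,0],
    [0.002,0,0.003,-2.2,6.8,25.6,0],
    [0.002,0,0.003,-3.7,11.6,44,0],
    [0.002,0,0.003,-5.3,16.4,62,0],
    [0.002,0,0.003,-6.6,20.6,78,0],
    [0.002,0,0.003,-7.5,23.3,88,0],
    [0.002,0,0.003,-7.9,24.6,93,0],
    [0.002,0,0.003,-7.9,24.6,93,0]
  ]
}}

```text
clock: 31.25
tcp_pos: [0.6265, 0.1989, 0.1814]
ee_rot: [0.709, 0.691, -0.062, -0.124]
force: [-0.1, 0.2, -7.2]
width: 0.0066
gripper_force: 114.5
```

>>> {"api": "arm_command", "payload": {
  "steps": [
    [0,0,0,0,0,0,0],
    [0,0,0,0,0,0,0],
    [0,0,0,0,0,0,0],
    [0,0,0,0,0,0,0]
  ]
}}

```text
clock: 31.65
tcp_pos: [0.627, 0.1989, 0.1829]
ee_rot: [0.71, 0.691, -0.061, -0.123]
force: [-0.7, 0.7, -6.5]
width: 0.0067
gripper_force: 114.5
```

```bash
python3 - <<'E'
from cmp import *
from tgt import rel
for n in("side","scene"): np.save(n+"12.npy",get_image(n))
v,k=spare_move("12"); print("spare",v[:2]*1e3,np.degrees(v[2]),k)
fit=np.r_[np.radians([-4.81,-.04,1.10]),.0026,.0282,.0097]
t,M=target((.5533,.2265),-.9,-.018,.040,fit); rel(t,M); print(t,get_state()["tcp_pos"],get_state()["moment"])
E
```

```text
spare [-5.7918 20.0222] 0.6072908693455755 17
clock 31.75 F [-0.0959  0.4266 -6.7152] w 0.007077529304598351
rot [ 0.0005 -0.0003 -0.0021] shift mm [-1.9893  6.5301 24.2291]
[0.6269 0.1991 0.1574] [0.6269 0.1989 0.1826] [-0.4073 -1.0436  0.0159]
```

>>> {"api": "arm_command", "payload": {
  "steps": [
    [0,0,-0.002,-0.4,1.3,4.8,0],
    [0,0,-0.002,-0.8,2.6,9.7,0],
    [0,0,-0.002,-1.1,3.8,14,0],
    [0,0,-0.002,-1.4,4.6,17,0],
    [0,0,-0.002,-1.6,5.2,19.4,0],
    [0,0,-0.002,-1.6,5.2,19.4,0],
    [0,0,-0.002,-1.6,5.2,19.4,0]
  ]
}}

```text
clock: 32.45
tcp_pos: [0.6268, 0.199, 0.1622]
ee_rot: [0.709, 0.692, -0.061, -0.123]
force: [0.8, -0.1, -6.7]
width: 0.0066
gripper_force: 114.3
```

```bash
python3 - <<'E'
from cmp import *
from tgt import rel
fit=np.r_[np.radians([-4.81,-.04,1.10]),.0026,.0282,.0097]
t,M=target((.5533,.2265),-.9,-.018,.036,fit); rel(t,M); print(get_state()["moment"])
E
```

```text
clock 32.45 F [ 0.7848 -0.0922 -6.7038] w 0.006636517993095374
rot [ 0.0001 -0.0002 -0.0002] shift mm [-0.691   2.4007  8.4861]
[-0.3411 -1.0245  0.0182]
```

>>> {"api": "arm_command", "payload": {
  "steps": [
    [0,0,0,-0.1,0.4,1.4,0],
    [0,0,0,-0.2,0.8,2.8,0],
    [0,0,0,-0.3,1.2,4,0],
    [0,0,0,-0.3,1.2,4,0],
    [0,0,0,-0.3,1.2,4,0]
  ]
}}

```text
clock: 32.95
tcp_pos: [0.6269, 0.199, 0.1579]
ee_rot: [0.709, 0.692, -0.061, -0.123]
force: [0.4, -1.7, -11.1]
width: 0.0065
gripper_force: 126.8
```

```bash
python3 - <<'E'
from cmp import *
from tgt import rel
fit=np.r_[np.radians([-4.81,-.04,1.10]),.0026,.0282,.0097]
t,M=target((.5533,.2265),-.9,-.018,.036,fit); rel(t,M); print(get_state()["moment"])
E
```

```text
clock 32.95 F [  0.4307  -1.7317 -11.1072] w 0.006463964836389244
rot [ 0.     -0.0001 -0.0003] shift mm [-0.3272  1.174   4.3767]
[-0.4308 -0.9704  0.1525]
```

Contact has begun, so I open slightly right away and let the tub settle.

>>> {"api": "arm_command", "payload": {
  "steps": [
    [0,0,0,0,0,0,0.17],
    [0,0,0,0,0,0,0.17],
    [0,0,0,0,0,0,0.17],
    [0,0,0,0,0,0,0.17]
  ],
  "newtons": 40
}}

```text
clock: 33.35
tcp_pos: [0.627, 0.1992, 0.1589]
ee_rot: [0.709, 0.692, -0.061, -0.123]
force: [0.0, -0.0, 0.6]
width: 0.0147
gripper_force: 0.0
```

```bash
python3 - <<'E'
from cmp import *
s=get_state(); print(s["clock"],s["force"],s["moment"],s["width"],s["gripper_force"],s["tcp_pos"])
E
python3 snap.py w13; python3 - <<'E'
import cv2,numpy as np
l=cv2.createLineSegmentDetector()
g=cv2.cvtColor(np.load("w13.npz")["im"],cv2.COLOR_RGB2GRAY); L=l.detect(g)[0][:,0]
for x in sorted(L,key=lambda x:x[1]+x[3]):
    if np.hypot(x[0]-x[2],x[1]-x[3])>35 and min(x[1],x[3])<330 and min(x[0],x[2])<280: print("  ",x.round().astype(int).tolist())
E
```

```text
33.35 [ 0.0058 -0.047   0.5921] [-0.0434 -0.138  -0.0022] 0.014662985532501865 0.0 [0.627  0.1992 0.1589]
33.35 [0.627  0.1992 0.1589] [ 0.7087  0.692  -0.0606 -0.1231] [0.1866 0.4573 0.9636 0.148  1.9564 0.2499] [ 0.0058 -0.047   0.5921]
   [0, 12, 104, 0]
   [276, 17, 276, 73]
   [129, 80, 1, 57]
   [273, 74, 131, 81]
   [133, 93, 140, 178]
   [274, 98, 274, 187]
   [139, 180, 16, 117]
   [273, 188, 174, 185]
   [141, 183, 148, 267]
   [149, 268, 228, 277]
   [267, 259, 263, 352]
   [274, 283, 275, 352]
   [53, 381, 145, 324]
```

```bash
sed -e 's/(0,7),(59,0)/(0,12),(104,0)/; s/(269,73),(129,79)/(273,74),(131,81)/; s/(132,98),(146,267)/(133,93),(148,267)/; s/(146,269),(237,279)/(149,268),(228,277)/; s/(272,1),(273,88)/(276,17),(276,73)/' fit.py > fit13.py; cat >> fit13.py <<'E'
from tgt import frame
d=np.load("w13.npz"); RN,ON=tubpose(d["p"],d["q"]); Q=R.from_rotvec(f.x[:3]).as_matrix()
Ra=RN@Q; Oa=ON+RN@(g+f.x[3:]-Q@g); print("tub world origin",Oa,"up",Ra[:,2],"yaw",np.degrees(np.arctan2(Ra[1,0],Ra[0,0])))
for n in("side","scene"): np.save(n+"13.npy",get_image(n))
from spare import spare_move
v,k=spare_move("13"); print("spare",v[:2]*1e3,np.degrees(v[2]),k)
E
python3 fit13.py
```

```text
rimA [-53.4  94.9 115. ] [ 85.9  95.1 115. ]
floorA [52.8 78.7 10. ] [-79.9  79.2  10. ]
front [-58.5  72.4  10. ] [-58.5 -74.6  10. ]
floorB [-56.5 -75.4  10. ] [ 21.1 -75.5  10. ]
back [ 86.3  94.4 115. ] [ 86.4  56.2 115. ]
rot deg (tub x,y,z) [-4.7294  0.447   1.2653] shift mm [ 3.3667 27.4852  5.6056]
resid px [ 0.   0.  -0.5  0.9  0.  -0.2  0.4 -0.2  0.4 -0.3]
tub world origin [0.5351 0.2265 0.0382] up [ 0.0073 -0.0022  1.    ] yaw -0.7201185363890996
spare [-5.9886 20.8604] 0.2674769874328026 20
```

The tub is seated: base z ≈ 38 mm, tilt ≤ 0.4°, centred laterally to within 1 mm. I withdraw along the tab.

>>> {"api": "arm_command", "payload": {
  "steps": [
    [0,0,0,0,0,-5,0.17],
    [0,0,0,0,0,-15,0.17],
    [0,0,0,0,0,-30,0.17],
    [0,0,0,0,0,-50,0.17],
    [0,0,0,0,0,-80,0.17],
    [0,0,0,0,0,-120,0.17],
    [0,0,0,0,0,-160,0.17],
    [0,0,0,0,0,-160,0.17]
  ]
}}

```text
clock: 34.3
tcp_pos: [0.6697, 0.184, 0.3198]
ee_rot: [0.709, 0.692, -0.056, -0.12]
force: [-0.6, -0.1, 2.0]
width: 0.0146
gripper_force: 0.0
```

```bash
python3 - <<'E'
from cmp import *
s=get_state(); print(s["clock"],s["force"],s["tcp_pos"],s["ee_rot"])
# target: tool straight down, tool x=+y, tcp over (.55,.19,.42)
M=np.array([[0,1,0],[1,0,0],[0,0,-1.]]); M0=axes(s["ee_rot"]); t=np.array([.55,.185,.42])
print(R.from_matrix(M0.T@M).as_rotvec(),M0.T@(t-s["tcp_pos"])*1e3)
E
```

```text
34.3 [-0.6177 -0.1352  2.011 ] [0.6697 0.184  0.3198] [ 0.7093  0.6925 -0.0558 -0.1195]
[-0.2486 -0.0904 -0.0238] [   5.5255 -140.7075  -67.3347]
```

>>> {"api": "arm_command", "payload": {
  "steps": [
    [-0.06,-0.02,-0.006,1,-35,-17,0],
    [-0.12,-0.045,-0.012,3,-70,-34,0],
    [-0.18,-0.065,-0.018,4,-105,-50,0],
    [-0.25,-0.09,-0.024,5.5,-140,-67,0],
    [-0.25,-0.09,-0.024,5.5,-140,-67,0],
    [-0.25,-0.09,-0.024,5.5,-140,-67,0],
    [-0.25,-0.09,-0.024,5.5,-140,-67,0],
    [-0.25,-0.09,-0.024,5.5,-140,-67,0]
  ]
}}

```text
clock: 35.1
tcp_pos: [0.5513, 0.1855, 0.4104]
ee_rot: [0.707, 0.707, -0.007, -0.005]
force: [0.0, 0.8, 0.5]
width: 0.0002
gripper_force: 0.0
```

```bash
python3 snap.py w14; python3 - <<'E'
from edges import *; from tgt import frame
np.set_printoptions(precision=4,suppress=True)
im,c=load("w14"); 
def go(O,yw):
    Rt,_=frame((0,0),yw,0); L={}
    for k,P,Q in [("A",(-.07,.108,.115),(.09,.108,.115)),("B",(-.07,-.108,.115),(.09,-.108,.115)),("C",(.106,.035,.154),(.106,-.035,.154)),("lip",(-.14,.06,.085),(-.14,-.06,.085))]:
        p,q=proj(c,Rt@P+O),proj(c,Rt@Q+O); e,f,m,r=edge(im,p,q,half=9)
        u,v=onz(c,e,O[2]+P[2]),onz(c,f,O[2]+Q[2]); L[k]=(u,v); print(k,p.round(),q.round(),"->",e.round(1),f.round(1),m,round(float(r),2),"tub mm",((Rt.T@(u-O))*1e3).round(1),((Rt.T@(v-O))*1e3).round(1))
go(np.array([.5351,.2265,.036]),-.8)
print("spare tab"); Rt,_=frame((0,0),-.8,0); O=np.array([.5533,.2262,0])
for P,Q in [((.106,.04,.154),(.106,-.04,.154))]:
    p,q=proj(c,Rt@P+O),proj(c,Rt@Q+O); e,f,m,r=edge(im,p,q,half=9); print(p,q,e,f,m,r,(Rt.T@(onz(c,e,.154)-O))*1e3)
E
python3 - <<'E'
import sys; sys.path.insert(0,".")
import os; os.chdir(".")
from lk import *
for n in("side","scene"): np.save(n+"14.npy",get_image(n))
from spare import spare_move
v,k=spare_move("14"); print("spare",v[:2]*1e3,np.degrees(v[2]),k)
E
```

```text
35.1 [0.5513 0.1855 0.4104] [ 0.7071  0.7071 -0.0067 -0.0048] [0.2652 0.1703 0.8328 0.002  2.1549 0.2663] [0.0468 0.7776 0.4988]
A [203.  25.] [361.  27.] -> [203.4  23.2] [361.3  24.6] 57 0.28 tub mm [-69.9 109.8 115. ] [ 89.8 110.2 115. ]
B [213. 226.] [347. 228.] -> [213.1 224.4] [346.7 226.6] 60 0.25 tub mm [ -69.9 -106.5  115. ] [  89.9 -106.4  115. ]
C [380. 103.] [373. 174.] -> [388.5 103.9] [381.3 175.2] 59 0.28 tub mm [114.4  34.3 154. ] [114.2 -35.7 154. ]
lip [151.  77.] [160. 180.] -> [149.6  76.9] [159.6 180. ] 60 0.26 tub mm [-141.1   59.9   85. ] [-140.6  -60.1   85. ]
spare tab
[389.0306  98.1829] [381.6181 172.7136] [388.8135  98.1622] [381.7013 172.7216] 60 0.23575841 [105.7689  40.0179 154.    ]
spare [-5.6703 20.9154] 0.3548004901550515 24
```

The stack reads width 216.45 mm at the assumed seated height, level front to back, so it is fully seated. The spare drifted about 22 mm in +y during the first attempt. I'll nudge the stack back with closed fingers against the middle of its side bands.

>>> {"api": "arm_command", "payload": {
  "steps": [
    [0,0,0,40,-1,0,0],
    [0,0,0,80,-2,0,0],
    [0,0,0,120,-3,0,0],
    [0,0,0,160,-5,0,0],
    [0,0,0,182,-5,0,0],
    [0,0,0,182,-5,60,0],
    [0,0,0,182,-5,110,0],
    [0,0,0,182,-5,160,0]
  ]
}}

```text
clock: 36.05
tcp_pos: [0.5437, 0.3679, 0.26]
ee_rot: [0.707, 0.707, -0.005, -0.004]
force: [0.7, 0.9, 0.3]
width: -0.0002
gripper_force: 0.0
```

>>> {"api": "arm_command", "payload": {
  "steps": [
    [0,0,0,0,0,0,0],
    [0,0,0,0,0,0,0],
    [0,0,0,0,0,0,0]
  ]
}}

```text
clock: 36.35
tcp_pos: [0.545, 0.3683, 0.2692]
ee_rot: [0.707, 0.707, -0.0, -0.002]
force: [-0.1, 0.1, 0.8]
width: 0.0002
gripper_force: 0.0
```

```bash
python3 - <<'E'
from cmp import *
s=get_state(); print(s["clock"],s["force"],s["tcp_pos"],s["ee_rot"])
M=np.array([[0,1,0],[1,0,0],[0,0,-1.]]); M0=axes(s["ee_rot"]); t=np.array([.545,.362,.112])
print(R.from_matrix(M0.T@M).as_rotvec(),M0.T@(t-s["tcp_pos"])*1e3)
E
```

```text
36.35 [-0.1202  0.0605  0.7766] [0.545  0.3683 0.2692] [ 0.7069  0.7073 -0.0003 -0.0025]
[-0.0039 -0.0031  0.0005] [ -6.7386   0.6285 157.1495]
```

>>> {"api": "arm_command", "payload": {
  "steps": [
    [-0.004,-0.003,0,-5,0.6,40,0],
    [-0.004,-0.003,0,-5,0.6,80,0],
    [-0.004,-0.003,0,-5,0.6,115,0],
    [-0.004,-0.003,0,-5,0.6,145,0],
    [-0.004,-0.003,0,-5,0.6,157,0],
    [-0.004,-0.003,0,-5,0.6,157,0],
    [-0.004,-0.003,0,-5,0.6,157,0],
    [-0.004,-0.003,0,-5,0.6,157,0]
  ]
}}

```text
clock: 37.15
tcp_pos: [0.5438, 0.3632, 0.1099]
ee_rot: [0.707, 0.707, -0.002, -0.0]
force: [-0.1, -0.0, -0.3]
width: 0.0001
gripper_force: 0.0
```

>>> {"api": "arm_command", "payload": {
  "steps": [
    [0,0,0,-3,0,0,0],
    [0,0,0,-6,0,0,0],
    [0,0,0,-9,0,0,0],
    [0,0,0,-12,0,0,0],
    [0,0,0,-15,0,0,0],
    [0,0,0,-18,0,0,0],
    [0,0,0,-20,0,0,0],
    [0,0,0,-20,0,0,0]
  ]
}}

```text
clock: 37.95
tcp_pos: [0.5417, 0.3431, 0.1061]
ee_rot: [0.707, 0.708, -0.004, -0.002]
force: [-1.2, 5.2, 0.1]
width: 0.0
gripper_force: 0.0
```

```bash
python3 - <<'E'
from lk import *
s=get_state(); print(s["clock"],s["force"],s["moment"],s["tcp_pos"],s["ee_rot"])
for n in("side","scene"): np.save(n+"15.npy",get_image(n))
from spare import spare_move
v,k=spare_move("15"); print("spare",v[:2]*1e3,np.degrees(v[2]),k)
E
```

```text
37.95 [-1.215   5.1821  0.1075] [ 0.5833  0.1279 -0.1818] [0.5417 0.3431 0.1061] [ 0.7066  0.7076 -0.0038 -0.0019]
spare [-5.918  17.4722] 0.5368555900165355 23
```

The push works at about 5 N and moved the spare back 3.4 mm. I continue 17 mm.

>>> {"api": "arm_command", "payload": {
  "steps": [
    [0,0,0,-2,0,0,0],
    [0,0,0,-4,0,0,0],
    [0,0,0,-6,0,0,0],
    [0,0,0,-8,0,0,0],
    [0,0,0,-10,0,0,0],
    [0,0,0,-12,0,0,0],
    [0,0,0,-14,0,0,0],
    [0,0,0,-14,0,0,0]
  ]
}}

```text
clock: 38.85
tcp_pos: [0.542, 0.3294, 0.1064]
ee_rot: [0.706, 0.708, -0.003, -0.002]
force: [-0.0, 5.4, -0.6]
width: 0.0002
gripper_force: 0.0
```

```bash
python3 - <<'E'
from lk import *
s=get_state(); print(s["clock"],s["force"],s["moment"],s["tcp_pos"],s["ee_rot"])
for n in("side","scene"): np.save(n+"15.npy",get_image(n))
from spare import spare_move
v,k=spare_move("15"); print("spare",v[:2]*1e3,np.degrees(v[2]),k)
E
```

```text
38.85 [-0.0188  5.4468 -0.6366] [ 0.765  -0.008   0.0168] [0.542  0.3294 0.1064] [ 0.7064  0.7078 -0.0034 -0.0018]
spare [-5.2798  4.886 ] 0.8090470048220141 25
```

>>> {"api": "arm_command", "payload": {
  "steps": [
    [0,0,0,-2,0,0,0],
    [0,0,0,-4,0,0,0],
    [0,0,0,-4,0,0,0],
    [0,0,0,-2,0,0,0],
    [0,0,0,5,0,0,0],
    [0,0,0,15,0,0,0],
    [0,0,0,20,0,-20,0],
    [0,0,0,20,0,-60,0]
  ]
}}

```text
clock: 39.75
tcp_pos: [0.5408, 0.3487, 0.1616]
ee_rot: [0.706, 0.708, -0.009, -0.002]
force: [0.2, -0.0, 0.4]
width: 0.0001
gripper_force: 0.0
```

>>> {"api": "arm_command", "payload": {
  "steps": [
    [0,0,0,0,0,-50,0],
    [0,0,0,0,0,-100,0],
    [0,0,0,0,0,-150,0],
    [0,0,0,0,0,-200,0],
    [0,0,0,-45,2,-240,0],
    [0,0,0,-90,5,-240,0],
    [0,0,0,-135,8,-240,0],
    [0,0,0,-180,10,-240,0]
  ]
}}

```text
clock: 40.55
tcp_pos: [0.5548, 0.1684, 0.4073]
ee_rot: [0.707, 0.708, -0.004, -0.001]
force: [0.7, 0.3, 0.4]
width: 0.0002
gripper_force: 0.0
```

>>> {"api": "arm_command", "payload": {
  "steps": [
    [0,0,0,0,0,0,0],
    [0,0,0,0,0,0,0],
    [0,0,0,0,0,0,0],
    [0,0,0,0,0,0,0]
  ]
}}

```text
clock: 40.95
tcp_pos: [0.5546, 0.1711, 0.4063]
ee_rot: [0.706, 0.708, -0.005, -0.001]
force: [0.1, 0.0, -0.3]
width: 0.0002
gripper_force: 0.0
```

```bash
python3 snap.py w16; python3 - <<'E'
from edges import *; from tgt import frame
np.set_printoptions(precision=4,suppress=True)
from spare import spare_move
for n in("side","scene"): np.save(n+"16.npy",get_image(n))
v,k=spare_move("16"); print("spare",v[:2]*1e3,np.degrees(v[2]),k)
im,c=load("w16")
O=np.array([.5351,.2283-.0200,.036]); Rt,_=frame((0,0),-.9,0)
for k,P,Q in [("A",(-.07,.108,.115),(.085,.108,.115)),("B",(-.07,-.108,.115),(.085,-.108,.115)),("C",(.106,.035,.154),(.106,-.035,.154)),("lip",(-.14,.06,.085),(-.14,-.06,.085))]:
    p,q=proj(c,Rt@P+O),proj(c,Rt@Q+O); e,f,m,r=edge(im,p,q,half=9)
    u,w=onz(c,e,O[2]+P[2]),onz(c,f,O[2]+Q[2]); print(k,p.round(),q.round(),m,round(float(r),2),"tub mm",((Rt.T@(u-O))*1e3).round(1),((Rt.T@(w-O))*1e3).round(1))
import os; os.system("python3 boules.py")
for tag in ("scene","side"):
    A=cv2.cvtColor(cv2.imread(f"pics/{tag}0.png"),cv2.COLOR_BGR2GRAY); B=cv2.cvtColor(np.load(tag+"16.npy"),cv2.COLOR_RGB2GRAY)
    for nm,b in (dict(disc=(405,185,482,252),scanner=(85,212,140,280),tape=(262,270,312,332)) if tag=="scene" else dict(disc=(138,120,212,180),scanner=(400,295,470,370))).items():
        m=np.zeros_like(A); m[b[1]:b[3],b[0]:b[2]]=255; p=cv2.goodFeaturesToTrack(A,20,.03,5,mask=m); q,_,_=cv2.calcOpticalFlowPyrLK(A,B,p,None); print(tag,nm,np.median((q-p)[:,0],axis=0).round(2))
E
```

```text
40.95 [0.5546 0.1711 0.4063] [ 0.7061  0.7081 -0.0045 -0.0013] [ 0.242   0.1547  0.8578 -0.0029  2.1382  0.2377] [ 0.115   0.0372 -0.2711]
blob [239 302  27  27 590] [252. 315.]
blob [313 313  27  29 622] [326. 327.]
blob [220 347  29  30 657] [235. 361.]
blob [319 355  29  32 733] [333. 371.]
blob [253 370  30  32 725] [268. 385.]
blob [294 398  31  22 583] [309. 410.]
spare [-5.9799  1.3765] 1.089569798176966 33
A [198.  27.] [352.  30.] 60 0.08 tub mm [-70.2 103.6 115. ] [ 85.1 106.1 115. ]
B [208. 229.] [338. 232.] 55 0.1 tub mm [ -70.3 -113.4  115. ] [  85.1 -110.2  115. ]
C [376. 107.] [369. 179.] 49 0.07 tub mm [114.7  34.4 154. ] [115.2 -35.7 154. ]
lip [144.  79.] [154. 183.] 60 0.23 tub mm [-140.4   59.9   85. ] [-138.1  -59.8   85. ]
scene disc [-0.09  0.09]
scene scanner [-0.06  0.1 ]
scene tape [-0.   -0.01]
side disc [0.04 0.02]
side scanner [-0.01  0.06]
```

```bash
python3 - <<'E'
from edges import *; from tgt import frame
np.set_printoptions(precision=4,suppress=True)
im,c=load("w16")
O=np.array([.5351,.2049,.036]); Rt,_=frame((0,0),.1,0)
for k,P,Q in [("A",(-.07,.108,.115),(.085,.108,.115)),("B",(-.07,-.108,.115),(.085,-.108,.115)),("lip",(-.14,.07,.085),(-.14,-.07,.085))]:
    p,q=proj(c,Rt@P+O),proj(c,Rt@Q+O); e,f,m,r=edge(im,p,q,half=5)
    u,w=onz(c,e,O[2]+P[2]),onz(c,f,O[2]+Q[2]); print(k,m,round(float(r),2),((Rt.T@(u-O))*1e3).round(2),((Rt.T@(w-O))*1e3).round(2))
print(get_state()["clock"])
E
```

```text
A 60 0.06 [-69.98 108.24 115.  ] [ 85.   107.94 115.  ]
B 60 0.06 [ -70.05 -108.74  115.  ] [  85.01 -108.27  115.  ]
lip 60 0.22 [-139.24   70.08   85.  ] [-139.06  -69.89   85.  ]
41.15
```

The stack is seated and level to within about 1 mm. All six boules are in the tray, the bystanders haven't moved, and the spare is back within about 6 mm of its original place. Handing in.

```bash
python3 -c "
from cell import workorder
print(workorder.close_job())"
```

```text
the job is handed in; nothing more can be done
None
```

The job is handed in: all six boules are in the tray, and the emptied tub sits fully down and level in the spare tub, released, but on the first stacking try it slipped in the grip and moved the spare about 22 mm; I nudged the stack back to within about 6 mm and 1° of where the spare stood, and the disc cases, scanner and tape dispenser did not move.

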